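Swap the plants in the windowsill cold frame

TASK

Pull the cold frame's glazed front all the way down, take every white pot out of the frame and stand it on the green mat, and put every small brown pot into the frame. Then push the front back up until it is fully shut. Some pots may be knocked aside while you work, so put right whatever is out of place; all moved pots must end up standing upright, and the big brown pots, the raffia ring and the spray bottle stay where they are.

Things in the scene. Friction and masses are not known exactly. Their poses are not given: they have to be found in the camera images.
- frame: cold frame, fixed pine box, outside x -85 to 95 mm, y -160 to 160; front = its -x side. Origin: on the table, under the middle. Inside: x -75 to 85, y -150 to 150 mm, floor 12 mm up. Front wall 90 mm high, back wall 207, sides stepping up 90 to 175. Three pots fit side by side along y near x = 0; the front cannot shut on a pot handle at x below -40 mm
- door (a joint): glazed front: clear panel 205 mm long, 316 wide, pine border, hinged along its lower edge. 0 = shut (leans back 55 degrees from vertical on the sloping sides), grows in rad as it is pulled forward and down, 2.13 = fully open (67 degrees forward of vertical). Stiff hinge: stays wherever it is left, about 5 N at the handle to move
- door_hinge (a point): middle of the hinge axis, on the front wall at frame x = -80 mm, y = 0, 100 mm above the table; the axis runs along the frame's y
- door_handle (a point): middle of the brass pull bar, round, 14 mm thick, 130 mm long, parallel to the hinge, 250 mm from it in the plane of the panel, 38 mm clear gap between bar and panel edge. At joint value q: frame x = -80 - 250 sin(q - 0.96) mm, height 100 + 250 cos(q - 0.96) mm
- tray: flat green plant mat, fixed, 220 mm (x) by 120 mm (y), 5 mm thick, no rim. Origin: centre of the underside. Two pots fit, at about x = +-50 mm
- white1: WHITE pot, starts in the frame (may be absent): egg-shaped, 66 mm wide, 58 mm high, 0.22 kg, holds a succulent (leaves below 80 mm). Over it a rigid flat strap handle: level top bar along the pot's x, 60 mm long, 8 mm thick (y), 12 mm high, its middle 102 mm above the origin; uprights at x = +-27 mm. Origin: centre of the underside, z up. Pinch the bar from above
- white2: WHITE pot, starts in the frame (may be absent): egg-shaped, 66 mm wide, 58 mm high, 0.22 kg, holds a succulent (leaves below 80 mm). Over it a rigid flat strap handle: level top bar along the pot's x, 60 mm long, 8 mm thick (y), 12 mm high, its middle 102 mm above the origin; uprights at x = +-27 mm. Origin: centre of the underside, z up. Pinch the bar from above
- small1: small BROWN pot, starts on the table (may be absent): egg-shaped, 66 mm wide, 58 mm high, 0.22 kg, holds a succulent (leaves below 80 mm). Over it a rigid flat strap handle: level top bar along the pot's x, 60 mm long, 8 mm thick (y), 12 mm high, its middle 102 mm above the origin; uprights at x = +-27 mm. Origin: centre of the underside, z up. Pinch the bar from above
- small2: small BROWN pot, starts on the table (may be absent): egg-shaped, 66 mm wide, 58 mm high, 0.22 kg, holds a succulent (leaves below 80 mm). Over it a rigid flat strap handle: level top bar along the pot's x, 60 mm long, 8 mm thick (y), 12 mm high, its middle 102 mm above the origin; uprights at x = +-27 mm. Origin: centre of the underside, z up. Pinch the bar from above
- small3: small BROWN pot, starts on the table (may be absent): egg-shaped, 66 mm wide, 58 mm high, 0.22 kg, holds a succulent (leaves below 80 mm). Over it a rigid flat strap handle: level top bar along the pot's x, 60 mm long, 8 mm thick (y), 12 mm high, its middle 102 mm above the origin; uprights at x = +-27 mm. Origin: centre of the underside, z up. Pinch the bar from above
- big1: look-alike, too big for the frame: brown egg-shaped pot, 86 mm wide, 75 mm high, strap handle top at 142 mm. Origin: centre of the underside. It stays where it stands
- big2: look-alike, too big for the frame: brown egg-shaped pot, 86 mm wide, 75 mm high, strap handle top at 142 mm. Origin: centre of the underside. It stays where it stands
- nest: ring of raffia, 90 mm across, 20 mm high, origin at the centre of the underside; leave alone
- mister: amber spray bottle, 60 mm thick, 160 mm high, origin at the centre of the underside; leave alone
Things that resemble listed ones, but are neither listed nor needed, are in the scene too. Leave any purple look-alike of the small2 alone.

How it is judged (in metres and radians):
On the way, in this order (a step that is already met when the one before it is completed fails the run):
1. the glazed front is pulled fully open (value of joint door above 1.95 rad), for 0.2 s.
2. every white pot stands on the mat and every small brown pot stands in the frame (x of small1 in the frame of frame between -0.075 and 0.085 m and y of small1 in the frame of frame between -0.15 and 0.15 m and z of each of small1, small2, small3 in the frame of frame below 0.018 m and angle between each of small1, small2, small3, white1, white2's own z axis and vertical below 0.15 rad and x of small2 in the frame of frame between -0.075 and 0.085 m and y of small2 in the frame of frame between -0.15 and 0.15 m and x of small3 in the frame of frame between -0.075 and 0.085 m and y of small3 in the frame of frame between -0.15 and 0.15 m and x of white1 in the frame of tray between -0.1 and 0.1 m and y of white1 in the frame of tray between -0.05 and 0.05 m and z of each of white1, white2 in the frame of tray below 0.01 m and x of white2 in the frame of tray between -0.1 and 0.1 m and y of white2 in the frame of tray between -0.05 and 0.05 m), for 0.2 s.
At the end, for the whole second after the job is handed in: Front shut (within 0.05 rad); every small brown pot stands upright (within 0.15 rad) on the frame floor and every white pot on the mat, at rest; big pots, raffia ring and spray bottle within 60 mm of where they started (all of step 2 and value of joint door below 0.05 rad and linear speed of each of small1, small2, small3, white1, white2 below 0.03 m/s and distance of each of big1, big2, nest, mister from where it was at the start of the episode below 0.06 m); the robot touches nothing.
It fails at once if a big pot, the raffia ring or the spray bottle is moved more than 60 mm (distance of any of big1, big2, nest, mister from where it was at the start of the episode above 0.06 m).
It fails at once if a big pot is tipped over (angle between any of big1, big2's own z axis and vertical above 0.7 rad).
Of small1, small2, small3 only 2 to 3 are there at a start; the rules pass over those that are not, and their reading is None.
Of white1, white2 only 1 to 2 are there at a start; the rules pass over those that are not, and their reading is None.
At some moment in a run one of small1, small2, small3 may be knocked a few centimetres aside while the robot is not near it.
It also fails if it takes over 210 s, if anything falls off the work surface, if the arm or the gripper's body presses on something with over 40 N, if the wrist force passes 120 N, or if a joint passes its speed limit or range.

ROBOT

A 6-joint arm with a two-finger parallel gripper is mounted at the origin on the work surface. World frame = base frame: x ahead of the robot, y to its left, z up, the work surface at z = 0. Lengths are in mm, angles in degrees, forces in N, time in s.
With the tool pointing down it reaches from about 275 to 725 mm from the base axis. Payload 5.6 kg.
Tool frame: the origin (TCP) lies at the very end of the fingers, on their centre line; the grasp point (between the pads) lies 19 mm behind it; z points along the fingers, y is the line along which they close (so a half turn about z gives the same grasp; the last joint's range is limited). The gripper opens to 85 mm and grips with 20 to 120 N. Pads are 22 mm wide; open, the fingers measure 114 mm over their backs; the gripper's body (76 mm by 85 mm) begins 54 mm behind the grasp point. The pads swing forward as they close: fully open they stand 13 mm farther back than shut.
Start: joints at [84.718, 14.616, 6.199, 0, -81.583, -16.306], TCP at [202.344, 511.42, 231.283] pointing down, gripper open.
Joint ranges: [-168.99, 168.99], [-69.2, 112.95], [-62.41, 85.93], [-164.36, 98.24], [-168.68, -3.75], [-174.98, 174.98]. Speed limits (degrees/s): [147.25, 147.25, 180, 180, 180, 180].

INTERFACE

Orientations are given as [roll, pitch, yaw] about the fixed x, y, z axes, in that order (R = Rz(yaw) Ry(pitch) Rx(roll)).
In Python, from cell import telemetry, viewer, ticket gives the robot as it stands.
- The arm moves only by the tool step_arm, never from a script. Its argument "series" is a list of rows, each a list of 5 numbers: the opening, from 0 (shut) to 1 (fully open), then the shift along the tool's x, y, z normalised to -1 to 1, where 1 is 20 cm, then the turn about the tool's z normalised to -1 to 1, where 1 is pi rad. A call has 1 to 8 rows; each row is the pose to reach, as a shift and turn from the pose commanded when the call began, along the tool's axes at that moment, turning the shorter way round; what a row does not reach only later rows make up. A row lasts 1/10 s, in which the tool goes at most 50 mm and 8.59 degrees, less where a joint would pass 70% of its speed; a pose out of reach is approached as far as the arm can. A call with a number of a shift or a turn outside -1 to 1 is refused whole. A call with a gripper value outside its range is refused whole. The fingers move at their own pace and stop on an object; the grip force is fixed at half the most. Time passes only in rows, so rows that repeat a pose let the fingers close. It gives the time, the measured TCP pose, the force, the opening and the grip force at its end, in the units of the state.
- telemetry.sense(): the state, without advancing time (a new reading comes with each control period).
- viewer.read_camera(name): name is "scene" or "top"; returns a dict with "frame" (400x640x3 uint8, blue, green, red), "K" (3x3 intrinsics, pixels), "pose" (4x4, takes a point from camera to world coordinates). Camera axes: x right, y up, looking along -z (the intrinsics and any distortion apply to the point x, -y, -z); pixel columns grow to the right and rows downward; lengths in mm; the calibration is good to about 2 mm. A picture is of the moment at which its call begins. There is no depth.
- ticket.hand_in(): hands the job in; it is judged then, once.
The state is a dict: "t": time; "q": joint angles; "qd": joint speeds; "joint_torque": joint torques, N m; "eef_pos": TCP position; "eef_rot": TCP orientation; "wrist_force": force on the tool from outside, world axes, zero at the start; "moment": the same for the moment, N m; "grip_width": finger opening in mm; "finger_force": force on a finger pad.
Only numpy, scipy, OpenCV 4.12 (cv2) and the standard library are available. Lean on these libraries where they do the work, as an engineer would, in place of code of your own. Each camera call takes 0.05 s, during which the arm holds its last target. There are 200 camera calls.

## Working session

There is one attempt and no reset: what is moved stays moved. The work goes in short steps, Python scripts to look and compute and a tool call to move; the robot and the scene stay as the last step left them, time stands still between calls to the robot, and variables do not carry over. Pictures are saved under pics/ and viewed, at most 14 in all, crops included, and the job is handed in when it is done.

Besides the shell and the picture viewer there is one more tool, called after "Call:" by a JSON object that holds its "method" and its "body", one argument or row to a line. step_arm: Moves the arm, as the interface text tells. Scaled input: -1 to 1 covers 20 cm each way for a shift and pi rad each way for a turn. Its arguments: {"type":"object","properties":{"series":{"type":"array"}},"required":["series"]}

```bash
ls; mkdir -p pics
cat > h.py <<'E'
import numpy as np, cv2
from cell import telemetry, viewer, ticket
from scipy.spatial.transform import Rotation as R
def snap(name,cam):
    d=viewer.read_camera(cam); cv2.imwrite(f'pics/{name}.png',d['frame']); np.savez(f'pics/{name}.npz',K=d['K'],P=d['pose']); return d
def ray(name,u,v):
    d=np.load(f'pics/{name}.npz'); K,P=d['K'],d['P']
    r=np.linalg.inv(K)@[u,v,1]; r=P[:3,:3]@[r[0],-r[1],-r[2]]
    return P[:3,3],r
def at(name,u,v,z):
    o,r=ray(name,u,v); return np.round((o+r*(z-o[2])/r[2]),1)
def px(name,p):
    d=np.load(f'pics/{name}.npz'); c=np.linalg.inv(d['P'])@[*p,1]; k=d['K']@[c[0],-c[1],-c[2]]; return np.round(k[:2]/k[2],1)
E
python3 - <<'E'
from h import *
for c in ('top','scene'):
    d=snap(c+'0',c); print(d['K'],d['pose'],{k:v for k,v in d.items() if k not in('frame','K','pose')})
print(telemetry.sense())
E
```

```text
pics
[[495.93470046   0.         318.26986256]
 [  0.         495.93470046 196.16875456]
 [  0.           0.           1.        ]] [[-4.73164140e-03  9.82156865e-01 -1.88003998e-01  2.88310055e+02]
 [-9.99880146e-01 -1.87528522e-03  1.53680245e-02  3.47535177e+01]
 [ 1.47412497e-02  1.88054181e-01  9.82048024e-01  1.65616430e+03]
 [ 0.00000000e+00  0.00000000e+00  0.00000000e+00  1.00000000e+00]] {}
[[369.8466582    0.         316.55217149]
 [  0.         369.8466582  193.59921973]
 [  0.           0.           1.        ]] [[ 7.21372118e-01 -5.22823895e-01  4.54177764e-01  1.04161867e+03]
 [ 6.92547107e-01  5.43751754e-01 -4.74038538e-01 -4.59231600e+02]
 [ 8.78718997e-04  6.56497681e-01  7.54327530e-01  9.32143485e+02]
 [ 0.00000000e+00  0.00000000e+00  0.00000000e+00  1.00000000e+00]] {}
{'t': 0.1, 'q': array([ 8.47188047e+01,  1.46502181e+01,  6.13997508e+00, -2.20158913e-02,
       -8.15823312e+01, -1.63055659e+01]), 'qd': array([ 0.04495489, -0.14093858,  0.2441941 ,  0.2036699 , -0.07392865,
        0.02510355]), 'joint_torque': array([-3.65985587e-03, -3.87607634e+01,  2.38472450e+01,  5.37795871e+00,
       -3.83943290e-03, -2.24626397e-07]), 'eef_pos': array([202.15942133, 511.04914285, 230.49987996]), 'eef_rot': array([ 1.79905036e+02, -5.09357796e-03, -2.15899975e+01]), 'wrist_force': array([ 0.11333599,  1.09878698, -0.01515675]), 'moment': array([ 0.01306945, -0.06301519, -0.02635831]), 'finger_force': 0.0, 'grip_width': 85.1406615179216}
```

View pics/top0.png

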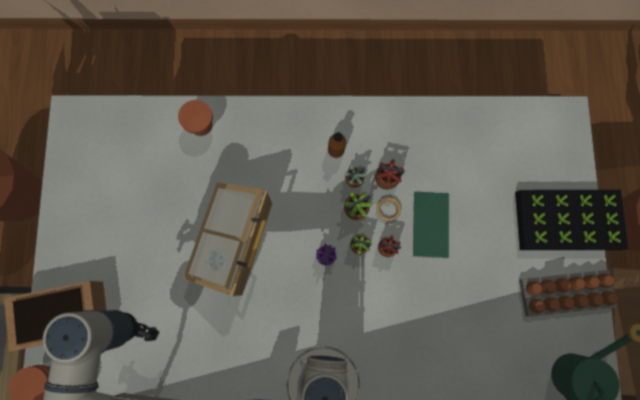

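View pics/scene0.png

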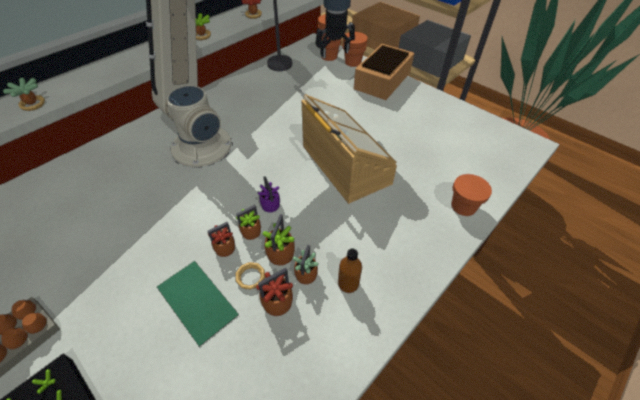

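Top view: the frame is around (230,240), the mat around (431,224), three small brown pots around (356,176), (361,244), (389,246), big pots at (358,206) and (389,175), ring at (389,208), mister at (337,145) and the purple look-alike at (327,255). I'll enlarge the frame and the cluster.

Run:
```python
from h import *
t=cv2.imread('pics/top0.png'); s=cv2.imread('pics/scene0.png')
f=lambda im,x,y,w,h:cv2.resize(im[y:y+h,x:x+w],(400,300),interpolation=cv2.INTER_CUBIC)
cv2.imwrite('pics/c0.png',np.vstack([np.hstack([f(t,165,165,160,120),f(t,305,130,160,120)]),np.hstack([f(s,280,90,140,105),f(s,190,170,160,120)])]))
for n,u,v,z in [('mat tl',414,192,5),('mat tr',449,193,5),('mat bl',413,256,5),('mat br',448,257,5)]: print(n,at('top0',u,v,z))
```

```text
mat tl [ 618.2 -317.2    5. ]
mat tr [ 614.6 -436.7    5. ]
mat bl [ 401.4 -305.     5. ]
mat br [ 397.6 -421.5    5. ]
```

View pics/c0.png

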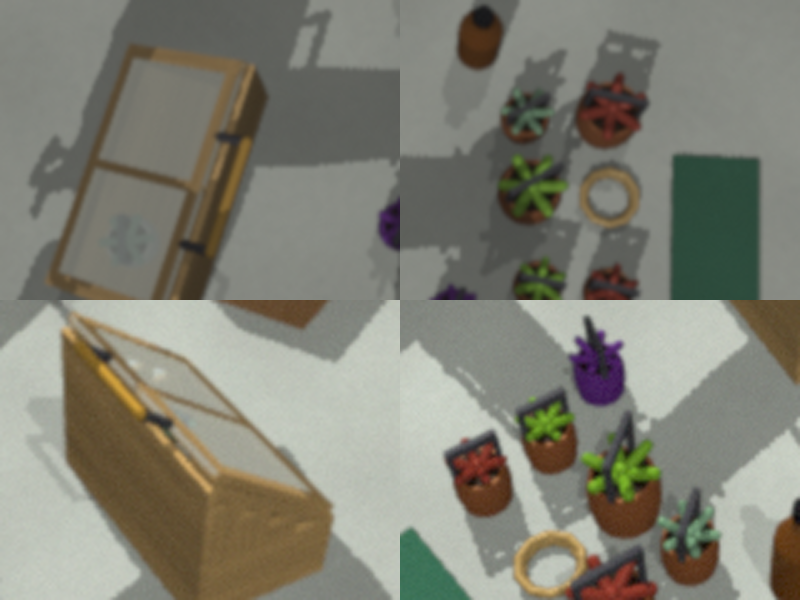

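```bash
cat >> h.py <<'E'
def fr(p,f): # frame -> world, f=(x,y,yaw)
    return np.array([*(R.from_euler('z',f[2]).as_matrix()[:2,:2]@p[:2]+f[:2]),p[2]])
E
python3 - <<'E'
from h import *
from scipy.optimize import least_squares
obs=[('top0',(265,221),(125,65,247)),('top0',(250,256),(125,-65,247)),('top0',(217.8,183.4),(-82,158,102)),('top0',(185,276),(-82,-158,102)),('top0',(265.8,190.2),(88,158,218)),
('scene0',(350,195),(95,160,0)),('scene0',(353,161),(95,160,207)),('scene0',(396,163),(-85,160,90))]
obs=[o for o in obs]
res=lambda f:np.concatenate([px(n,fr(np.array(p,float),f))-u for n,u,p in obs])
s=least_squares(res,[440,250,-1.8],loss='soft_l1'); print(s.x,np.degrees(s.x[2])); print(res(s.x).reshape(-1,2))
# pots handle ends; crop top (305,130), scale 2.5
c=lambda x,y:(305+x/2.5,130+y/2.5)
for n,a,z in [('big red',[(583,90),(645,103)],140),('big green',[(505,190),(560,160)],140)]:
    p=[at('top0',*c(x-400,y),z)[:2] for x,y in a]; d=p[1]-p[0]; print(n,np.mean(p,0),np.hypot(*d),np.degrees(np.arctan2(d[1],d[0])))
t=cv2.imread('pics/top0.png'); s2=cv2.imread('pics/scene0.png')
f=lambda im,x,y,w,h:cv2.resize(im[y:y+h,x:x+w],(400,600),interpolation=cv2.INTER_CUBIC)
cv2.imwrite('pics/c1.png',np.hstack([f(t,335,160,70,105),f(s2,205,170,120,150)[:,:]]))
E
```

```text
[440.  250.   -1.8] -103.13240312354819
[[ 18.2   3.8]
 [ 22.2  13.6]
 [ 11.6   4.7]
 [ 18.1  10.2]
 [ 13.1   2.6]
 [-13.6  14.8]
 [-13.5   2.6]
 [-12.5   5.4]]
big red [ 666.65 -217.5 ] 79.61438312264937 -102.25560102192779
big green [ 566.25 -112.65] 78.98670774250569 -61.3258590856642
```

View pics/c1.png

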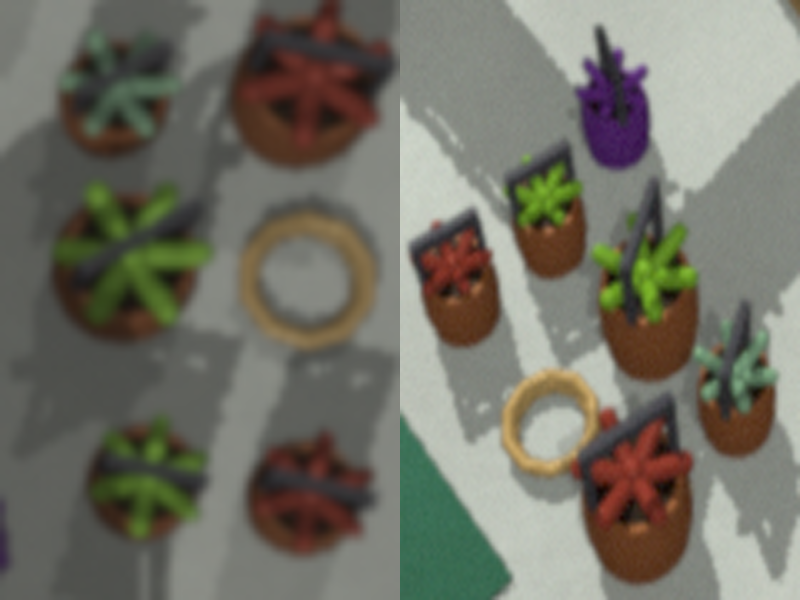

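```bash
sed -i 's/return np.round(k\[:2\]\/k\[2\],1)/return k[:2]\/k[2]/' h.py
python3 - <<'E'
from h import *
from scipy.optimize import least_squares
obs=[('top0',(265,221),(125,65,247)),('top0',(250,256),(125,-65,247)),('top0',(217.8,183.4),(-82,158,102)),('top0',(185,276),(-82,-158,102)),('top0',(265.8,190.2),(88,158,218)),
('scene0',(350,195),(95,160,0)),('scene0',(353,161),(95,160,207)),('scene0',(396,163),(-85,160,90))]
res=lambda f:np.concatenate([px(n,fr(np.array(p,float),f))-u for n,u,p in obs])
s=least_squares(res,[440,250,-1.8],loss='soft_l1'); print(s.x,np.degrees(s.x[2])); print(res(s.x).reshape(-1,2).round(1))
f=s.x; print('handle shut',fr(np.array([125,0,243.]),f),'open',fr(np.array([-310,0,197.]),f))
c=lambda x,y:(335+x/5.714,160+y/5.714)
S=lambda x,y:(205+(x-400)*.3,170+y*.25)
for n,a,b in [('A',[(100,95),(170,50)],[(727,410),(745,308)]),('B',[(105,467),(205,482)],[(510,183),(570,150)]),('C',[(262,478),(372,498)],[(415,245),(475,215)])]:
  for nm,q in (('top0',[c(*k) for k in a]),('scene0',[S(*k) for k in b])):
    p=[at(nm,*k,106)[:2] for k in q]; d=p[1]-p[0]; print(n,nm,np.mean(p,0),np.hypot(*d).round(),np.degrees(np.arctan2(d[1],d[0])).round(1))
print('white base?',at('top0',215,262,70))
E
```

```text
[460.47875478 302.16953138  -1.86665984] -106.9517306203086
[[ 0.6 -0.1]
 [ 1.5  8.8]
 [-0.9 -2.3]
 [-1.4  0.9]
 [-1.6 -1.3]
 [-2.   9.2]
 [-0.3 -3.2]
 [ 0.9  2.5]]
handle shut [424.03301067 182.60069039 243.        ] open [550.86420019 598.70025704 197.        ]
A top0 [ 661.7 -119.7] 48.0 -57.0
A scene0 [ 679.4  -120.45] 76.0 124.4
B top0 [ 435.4 -126.1] 55.0 -98.7
B scene0 [ 448.9 -125.7] 56.0 76.0
C top0 [ 427.75 -214.8 ] 61.0 -100.5
C scene0 [ 435.85 -215.05] 52.0 73.2
white base? [380.4 338.   70. ]
```

Run:
```python
from h import *
f=np.array([460.5,302.2,-1.8667])
out=[]
for n,(x,y,w,h) in (('top0',(165,165,120,150)),('scene0',(290,80,120,130))):
    im=cv2.imread(f'pics/{n}.png'); k=400/w
    im=cv2.resize(im[y:y+h,x:x+w],None,fx=k,fy=k,interpolation=cv2.INTER_CUBIC)
    im=cv2.convertScaleAbs(im,alpha=1.3)
    def L(pts,c):
        p=[(px(n,fr(np.array(q,float),f))-(x-.0,y))*k for q in pts]; cv2.polylines(im,[np.int32(p)],False,c,1)
    L([(-85,-160,0),(-85,160,0),(95,160,0),(95,-160,0),(-85,-160,0)],(0,0,255))
    L([(95,160,0),(95,160,207),(95,-160,207),(95,-160,0)],(255,0,0)); L([(-85,-160,0),(-85,-160,90),(-85,160,90),(-85,160,0)],(0,255,0))
    L([(-80,-158,100),(-80,158,100),(88,158,218),(88,-158,218),(-80,-158,100)],(0,255,255)); L([(125,-65,243),(125,65,243)],(255,0,255))
    im=im[:500]; out.append(cv2.copyMakeBorder(im,0,500-im.shape[0],0,0,cv2.BORDER_CONSTANT))
cv2.imwrite('pics/c2.png',np.hstack(out))
```

```text
(no output)
```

View pics/c2.png

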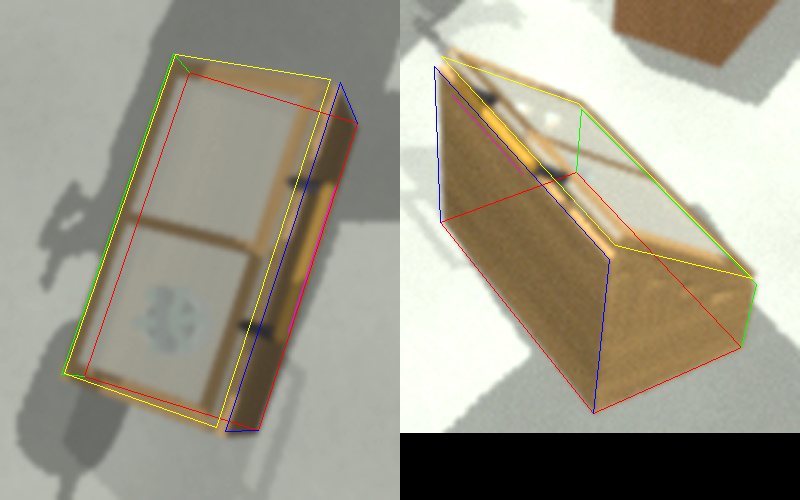

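Run:
```python
from h import *
from scipy.optimize import least_squares
T=lambda x,y:(165+x*.3,165+y*.3); S=lambda x,y:(290+(x-400)*.3,80+y*.3)
W=lambda r,y,q:(-80-r*np.sin(q-.96),y,100+r*np.cos(q-.96))
obs=[('top0',T(329,186),lambda q:W(250,65,q)),('top0',T(281,338),lambda q:W(250,-65,q)),('scene0',S(485,88),lambda q:W(250,-65,q)),('scene0',S(555,170),lambda q:W(250,65,q)),
('top0',T(314,75),lambda q:W(205,158,q)),('top0',T(174,55),lambda q:(-82,158,102)),('top0',T(63,374),lambda q:(-82,-158,102)),('top0',T(258,430),lambda q:(95,-160,0)),('top0',T(357,123),lambda q:(95,160,0)),
('scene0',S(594,412),lambda q:(95,160,0)),('scene0',S(611,258),lambda q:(95,160,207)),('scene0',S(755,280),lambda q:(-85,160,90)),('scene0',S(741,347),lambda q:(-85,160,0)),('scene0',S(441,222),lambda q:(95,-160,0)),('scene0',S(434,67),lambda q:(95,-160,207))]
res=lambda f:np.concatenate([px(n,fr(np.array(p(f[3]),float),f[:3]))-u for n,u,p in obs])
for nq in (0,1):
  g=(lambda f:res(f)) if nq else (lambda f:res([*f[:3],0]))
  s=least_squares(g,[460,302,-1.86,.05],loss='soft_l1'); print(s.x,s.cost); print(res(s.x).reshape(-1,2).round(1).tolist())
f=s.x
for q in (f[3],1.95,2.13): 
  for r,y in((250,0),(250,-50),(150,-50),(100,-80)):
    p=fr(np.array(W(r,y,q)),f[:3]); print(round(q,2),r,y,p.round(),np.hypot(*p[:2]).round())
```

```text
[ 4.59674419e+02  3.05314874e+02 -1.86113543e+00  5.00000000e-02] 25.929643383066054
[[-2.0, -0.9], [-1.6, -2.4], [-7.1, -1.7], [-6.4, -2.8], [1.5, 0.3], [-1.6, -0.1], [-1.1, 0.2], [-0.5, 0.3], [-0.9, 0.0], [0.5, -0.1], [0.3, -0.2], [0.9, 0.7], [0.7, -0.6], [0.2, -0.3], [0.6, -0.5]]
[ 4.59836844e+02  3.03258022e+02 -1.85991909e+00  3.61233138e-02] 19.76047237479325
[[-0.5, -0.7], [-0.0, -2.2], [-8.1, -0.4], [-7.4, -1.5], [2.8, 0.5], [-1.0, -0.1], [-0.4, 0.2], [0.2, 0.2], [-0.4, -0.1], [0.2, 0.3], [-0.1, 0.2], [0.5, 1.0], [0.4, -0.3], [-0.1, 0.0], [0.2, -0.2]]
0.04 250 0 [426. 189. 251.] 466.0
0.04 250 -50 [378. 203. 251.] 429.0
0.04 150 -50 [401. 279. 190.] 488.0
0.04 100 -80 [383. 326. 160.] 503.0
1.95 250 0 [542. 580. 237.] 794.0
1.95 250 -50 [494. 595. 237.] 773.0
1.95 150 -50 [470. 514. 182.] 697.0
1.95 100 -80 [430. 483. 155.] 646.0
2.13 250 0 [548. 601. 198.] 813.0
2.13 250 -50 [500. 615. 198.] 793.0
2.13 150 -50 [474. 527. 159.] 709.0
2.13 100 -80 [432. 491. 139.] 654.0
```

Run:
```python
from h import *
T=lambda x,y:(165+x*.3,165+y*.3); S=lambda x,y:(290+(x-400)*.3,80+y*.3)
f=np.array([459.8,303.3,-1.8599])
def tri(a,b):
    o1,r1=ray('top0',*a);o2,r2=ray('scene0',*b); M=np.stack([r1,-r2],1); s,*_=np.linalg.lstsq(M,o2-o1,rcond=None)
    p,q=o1+r1*s[0],o2+r2*s[1]; return (p+q)/2,np.linalg.norm(p-q)
for a,b in (((305,262),(520,130)),((302,183),(552,172)),((257,328),(486,98))):
    p,e=tri(T(*a),S(*b)); l=R.from_euler('z',-f[2]).as_matrix()@(p-[*f[:2],0]); print(p.round(),e.round(1),'in frame',l.round())
```

```text
[431. 200. 239.] 26.7 in frame [108.   2. 239.]
[492. 195. 231.] 0.9 in frame [ 95.  62. 231.]
[369. 234. 226.] 7.1 in frame [ 93. -67. 226.]
```

```bash
cat >> h.py <<'E'
F=np.array([459.8,303.3,-1.8599])
def W(r,y,q): return np.array([-80-r*np.sin(q-.96),y,100+r*np.cos(q-.96)])
def plan(wps,start=None):
    """wps: (x,y,z,yaw,grip,stepmm,hold rows); prints calls of 8 rows"""
    s=telemetry.sense(); p=np.array(s['eef_pos'],float); yw=s['eef_rot'][2]
    if start is not None: p,yw=np.array(start[:3],float),start[3]
    rows=[]
    for x,y,z,w,g,st,h in wps:
        t=np.array([x,y,z],float); dw=(w-yw+180)%360-180
        n=max(1,int(np.ceil(max(np.linalg.norm(t-p)/st,abs(dw)/8.4))))
        rows+=[(p+(t-p)*i/n,yw+dw*i/n,g) for i in range(1,n+1)]+[(t,w,g)]*h
        p,yw=t,yw+dw
    p=np.array(s['eef_pos'],float); yw=s['eef_rot'][2]
    if start is not None: p,yw=np.array(start[:3],float),start[3]
    for i in range(0,len(rows),8):
        c=rows[i:i+8]; M=R.from_euler('xyz',[180,0,yw],degrees=True)
        print('['+','.join('['+','.join(f'{v:.3g}' if j==0 else f'{v:.3f}'.rstrip('0').rstrip('.') for j,v in enumerate([g,*(M.inv().apply(t-p)/200),-(((w-yw+180)%360)-180)/180]))+']' for t,w,g in c)+']')
        p,yw=c[-1][0],c[-1][1]
    print('end',p.round(1),round(yw,1))
def st():
    s=telemetry.sense(); print(round(s['t'],2),s['eef_pos'].round(1),s['eef_rot'].round(1),'F',s['wrist_force'].round(1),'w',round(s['grip_width'],1),'ff',round(float(s['finger_force']),1),'q',s['q'].round(0))
E
python3 - <<'E'
from h import *
b=fr(W(250,-30,0),F); print(b)
plan([(202,511,340,-16.6,.6,45,0),(b[0],b[1],340,-16.6,.6,45,0),(b[0],b[1],228,-16.6,.6,25,2)])
E
```

```text
[395.46597435 192.23404208 243.37999652]
[[0.6,-0,0,-0.183,-0.009],[0.6,-0,0,-0.365,-0.018],[0.6,-0.001,0.001,-0.548,-0.028],[0.6,0.164,0.126,-0.548,-0.028],[0.6,0.33,0.251,-0.548,-0.028],[0.6,0.495,0.376,-0.548,-0.028],[0.6,0.66,0.501,-0.548,-0.028],[0.6,0.825,0.626,-0.548,-0.028]]
[[0.6,0.154,0.139,0,-0],[0.6,0.307,0.278,0,-0],[0.6,0.461,0.417,0,-0],[0.6,0.614,0.556,0,-0],[0.6,0.614,0.556,0.112,-0],[0.6,0.614,0.556,0.224,-0],[0.6,0.614,0.556,0.336,-0],[0.6,0.614,0.556,0.448,-0]]
[[0.6,-0,-0,0.112,-0],[0.6,-0,-0,0.112,-0],[0.6,-0,-0,0.112,-0]]
end [395.5 192.2 228. ] -16.6
```

Call:
{"method": "step_arm", "body": {
  "series": [
    [0.6,0,0,-0.183,-0.009],
    [0.6,0,0,-0.365,-0.018],
    [0.6,0,0,-0.548,-0.028],
    [0.6,0.164,0.126,-0.548,-0.028],
    [0.6,0.33,0.251,-0.548,-0.028],
    [0.6,0.495,0.376,-0.548,-0.028],
    [0.6,0.66,0.501,-0.548,-0.028],
    [0.6,0.825,0.626,-0.548,-0.028]
  ]
}}

```text
t: 0.9
eef_pos: [310.1, 332.6, 340.6]
eef_rot: [180.0, 0.0, -16.5]
wrist_force: [1.4, 0.9, 1.3]
grip_width: 51.2
finger_force: 0.0
```

Call:
{"method": "step_arm", "body": {
  "series": [
    [0.6,0.154,0.139,0,0],
    [0.6,0.307,0.278,0,0],
    [0.6,0.461,0.417,0,0],
    [0.6,0.614,0.556,0,0],
    [0.6,0.614,0.556,0,0],
    [0.6,0.614,0.556,0,0]
  ]
}}

```text
t: 1.5
eef_pos: [395.9, 192.0, 340.5]
eef_rot: [180.0, 0.0, -16.7]
wrist_force: [-0.3, 0.7, 0.2]
grip_width: 51.1
finger_force: 0.0
```

Run:
```python
from h import *
st(); d=snap('t1','top')
im=cv2.resize(d['frame'][165:315,165:325],(800,600) and None,fx=4,fy=4,interpolation=cv2.INTER_CUBIC); im2=cv2.resize(snap('s1','scene')['frame'][60:210,260:420],None,fx=4,fy=4,interpolation=cv2.INTER_CUBIC)
cv2.imwrite('pics/c3.png',cv2.resize(np.hstack([im,im2]),(800,375)))
```

```text
1.5 [395.9 192.  340.5] [180.    0.  -16.7] F [-0.3  0.7  0.2] w 51.1 ff 0.0 q [ 46.   1.   6.  -0. -95.  27.]
```

View pics/c3.png

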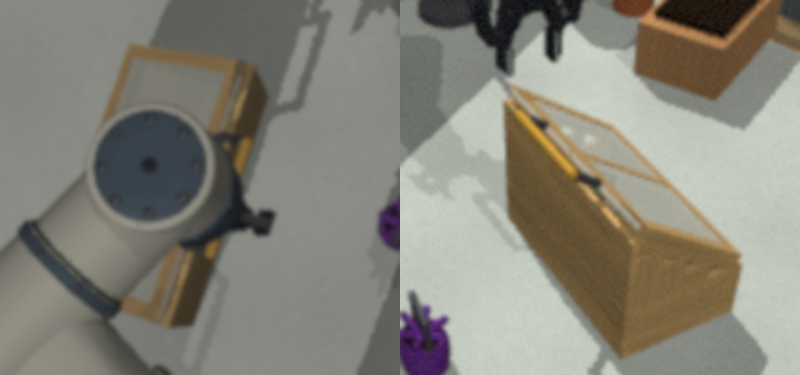

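Run:
```python
from h import *
print(px('s1',[396,192,340]),px('s1',[*fr(W(250,0,0),F)]),px('t1',[396,192,340]))
plan([(395.5,192.2,228,-16.6,.6,25,2)],start=(395.5,192.2,340,-16.6))
```

```text
[311.17588404  86.76093098] [316.30734767 119.87822599] [251.22797129 249.92541708]
[[0.6,-0,-0,0.112,-0],[0.6,-0,-0,0.224,-0],[0.6,-0,-0,0.336,-0],[0.6,-0,-0,0.448,-0],[0.6,-0,-0,0.56,-0],[0.6,-0,-0,0.56,-0],[0.6,-0,-0,0.56,-0]]
end [395.5 192.2 228. ] -16.6
```

Call:
{"method": "step_arm", "body": {
  "series": [
    [0.6,0,0,0.112,0],
    [0.6,0,0,0.224,0],
    [0.6,0,0,0.336,0],
    [0.6,0,0,0.448,0],
    [0.6,0,0,0.56,0],
    [0.6,0,0,0.56,0]
  ]
}}

```text
t: 2.2
eef_pos: [393.6, 192.8, 226.0]
eef_rot: [179.7, 0.2, -16.4]
wrist_force: [-0.1, 0.4, -0.3]
grip_width: 51.4
finger_force: 0.0
```

Call:
{"method": "step_arm", "body": {
  "series": [
    [0,0,0,0,0],
    [0,0,0,0,0],
    [0,0,0,0,0],
    [0,0,0,0,0],
    [0,0,0,0,0],
    [0,0,0,0,0]
  ]
}}

```text
t: 2.8
eef_pos: [397.4, 197.8, 229.5]
eef_rot: [-179.4, -0.1, -16.5]
wrist_force: [7.0, 13.8, -9.0]
grip_width: 11.8
finger_force: 58.4
```

Run:
```python
from h import *
st(); s=telemetry.sense(); p0=s['eef_pos']
b0=fr(W(250,-30,0),F); off=p0-b0
wp=[]
for q in np.arange(.06,1.35,.06):
    b=fr(W(250,-30,q),F)+off; wp.append((*b,-16.6,0,45,0))
plan(wp); print(np.hypot(*b[:2]),off)
```

```text
2.8 [397.4 197.8 229.5] [-1.794e+02 -1.000e-01 -1.650e+01] F [ 7.  13.8 -9. ] w 11.8 ff 58.4 q [ 47.   2.  -9.  -0. -78.  27.]
[[0,0,-0.045,-0.06,0.001],[0,0,-0.093,-0.117,0.001],[0,0,-0.145,-0.172,0.001],[0,0,-0.2,-0.223,0.001],[0,0,-0.258,-0.271,0.001],[0,0,-0.318,-0.315,0.001],[0,0,-0.381,-0.355,0.001],[0,0,-0.447,-0.392,0.001]]
[[0,-0,-0.068,-0.033,-0],[0,-0,-0.137,-0.061,-0],[0,-0,-0.208,-0.085,-0],[0,-0,-0.28,-0.105,-0],[0,-0,-0.353,-0.121,-0],[0,-0,-0.428,-0.132,-0],[0,-0,-0.502,-0.139,-0],[0,-0,-0.577,-0.141,-0]]
[[0,-0,-0.075,0.002,-0],[0,-0,-0.15,0.009,-0],[0,-0,-0.224,0.02,-0],[0,-0,-0.297,0.036,-0],[0,-0,-0.369,0.056,-0],[0,-0,-0.44,0.08,-0]]
end [480.9 478.5 320.1] -16.6
678.4163084169711 [  1.93347293   5.58247075 -13.8737642 ]
```

Call:
{"method": "step_arm", "body": {
  "series": [
    [0,0,-0.045,-0.06,0],
    [0,0,-0.093,-0.117,0],
    [0,0,-0.145,-0.172,0],
    [0,0,-0.2,-0.223,0],
    [0,0,-0.258,-0.271,0],
    [0,0,-0.318,-0.315,0],
    [0,0,-0.381,-0.355,0],
    [0,0,-0.447,-0.392,0]
  ]
}}

```text
t: 3.6
eef_pos: [422.1, 278.5, 305.2]
eef_rot: [179.8, 0.0, -16.6]
wrist_force: [12.1, -0.6, -19.4]
grip_width: 11.6
finger_force: 58.3
```

Call:
{"method": "step_arm", "body": {
  "series": [
    [0,0,-0.068,-0.033,0],
    [0,0,-0.137,-0.061,0],
    [0,0,-0.208,-0.085,0],
    [0,0,-0.28,-0.105,0],
    [0,0,-0.353,-0.121,0],
    [0,0,-0.428,-0.132,0],
    [0,0,-0.502,-0.139,0],
    [0,0,-0.577,-0.141,0]
  ]
}}

```text
t: 4.4
eef_pos: [455.6, 386.7, 337.1]
eef_rot: [179.8, -0.2, -16.7]
wrist_force: [3.9, -8.1, -1.0]
grip_width: 11.4
finger_force: 58.8
```

Call:
{"method": "step_arm", "body": {
  "series": [
    [0,0,-0.075,0.002,0],
    [0,0,-0.15,0.009,0],
    [0,0,-0.224,0.02,0],
    [0,0,-0.297,0.036,0],
    [0,0,-0.369,0.056,0],
    [0,0,-0.44,0.08,0],
    [0,0,-0.44,0.08,0]
  ]
}}

```text
t: 5.1
eef_pos: [482.1, 474.4, 322.0]
eef_rot: [-179.7, -0.4, -16.7]
wrist_force: [8.7, 0.4, 1.7]
grip_width: 11.7
finger_force: 60.9
```

Run:
```python
from h import *
st(); p=telemetry.sense()['eef_pos']
l=R.from_euler('z',-F[2]).as_matrix()@(p-[F[0],F[1],0]); print(l)
wp=[]
for q in np.arange(1.4,1.8,.06):
    b=fr(W(250,-30,q),F)+[1.9,5.6,-13.9]; wp.append((*b,-16.6,0,45,0)); print(np.hypot(*b[:2]))
plan(wp)
```

```text
5.1 [482.1 474.4 322. ] [-179.7   -0.4  -16.7] F [8.7 0.4 1.7] w 11.7 ff 60.9 q [  58.   31.   43.    0. -102.   16.]
[-170.35111196  -27.39500178  321.96382477]
694.634037222397
706.4846982488857
718.0039366594643
729.1427893292939
739.8539791183707
750.0921226442229
759.8139232818445
[[0,-0.012,-0.11,0.048,-0],[0,-0.012,-0.177,0.082,-0],[0,-0.012,-0.242,0.12,-0],[0,-0.012,-0.304,0.162,-0],[0,-0.013,-0.364,0.207,-0],[0,-0.013,-0.421,0.256,-0],[0,-0.013,-0.474,0.308,-0]]
end [506.9 566.  260.3] -16.6
```

Call:
{"method": "step_arm", "body": {
  "series": [
    [0,0,-0.11,0.048,0],
    [0,0,-0.177,0.082,0],
    [0,0,-0.242,0.12,0],
    [0,0,-0.304,0.162,0],
    [0,0,-0.304,0.162,0]
  ]
}}

```text
t: 5.6
eef_pos: [500.2, 532.2, 288.5]
eef_rot: [-179.7, -0.4, -16.7]
wrist_force: [12.2, 1.2, -1.2]
grip_width: 11.5
finger_force: 65.0
```

Run:
```python
from h import *
st(); p=telemetry.sense()['eef_pos']
wp=[]
for q in np.arange(1.64,2.16,.05):
    b=fr(W(250,-30,q),F)+[1.9,5.6,-13.9]; wp.append((*b,-16.6,0,45,0)); print(np.hypot(*b[:2]).round(),end=' ')
plan(wp)
```

```text
5.6 [500.2 532.2 288.5] [-179.7   -0.4  -16.7] F [12.2  1.2 -1.2] w 11.5 ff 65.0 q [  59.   38.   51.    0. -103.   14.]
740.0 748.0 757.0 764.0 772.0 779.0 785.0 792.0 797.0 802.0 807.0 [[0,-0.016,-0.061,0.04,-0.001],[0,-0.017,-0.109,0.08,-0.001],[0,-0.017,-0.154,0.123,-0.001],[0,-0.017,-0.197,0.168,-0.001],[0,-0.017,-0.238,0.215,-0.001],[0,-0.017,-0.277,0.265,-0.001],[0,-0.017,-0.313,0.316,-0.001],[0,-0.017,-0.347,0.368,-0.001]]
[[0,-0,-0.031,0.054,-0],[0,-0,-0.059,0.11,-0],[0,-0,-0.084,0.167,-0]]
end [521.7 615.7 181.3] -16.6
```

Call:
{"method": "step_arm", "body": {
  "series": [
    [0,0,-0.061,0.04,0],
    [0,0,-0.109,0.08,0],
    [0,0,-0.154,0.123,0],
    [0,0,-0.197,0.168,0],
    [0,0,-0.238,0.215,0]
  ]
}}

```text
t: 6.1
eef_pos: [513.4, 575.1, 246.7]
eef_rot: [-180.0, -0.4, -16.8]
wrist_force: [7.3, -5.4, 4.3]
grip_width: 11.5
finger_force: 63.7
```

```bash
python3 -c "
from h import *
st()"
```

```text
6.1 [513.4 575.1 246.7] [-180.    -0.4  -16.8] F [ 7.3 -5.4  4.3] w 11.5 ff 63.7 q [  60.   44.   57.    0. -102.   13.]
```

Call:
{"method": "step_arm", "body": {
  "series": [
    [0,0,-0.039,0.05,0],
    [0,0,-0.075,0.101,0],
    [0,0,-0.109,0.153,0],
    [0,0,-0.14,0.207,0],
    [0,0,-0.168,0.263,0],
    [0,0,-0.18,0.3,0],
    [0,0,-0.18,0.3,0]
  ]
}}

```text
t: 6.8
eef_pos: [523.8, 610.3, 187.0]
eef_rot: [-179.9, -0.4, -16.7]
wrist_force: [8.0, -3.1, 2.3]
grip_width: 11.8
finger_force: 62.2
```

```bash
python3 -c "
from h import *
st();p=telemetry.sense()['eef_pos']
l=R.from_euler('z',-F[2]).as_matrix()@(p-[1.9,5.6,-13.9]-[F[0],F[1],0]);print(l, .96+np.arctan2(-80-l[0],l[2]-100),np.hypot(-80-l[0],l[2]-100))"
```

```text
6.8 [523.8 610.3 187. ] [-179.9   -0.4  -16.7] F [ 8.  -3.1  2.3] w 11.8 ff 62.2 q [ 61.  49.  57.   0. -98.  13.]
[-306.62161538  -26.42380793  200.93217668] 2.111793087500418 248.08196397025586
```

Run:
```python
from h import *
plan([(523.8,610.3,187,-16.6,.5,45,3),(523.8,610.3,300,-16.6,.5,40,0),(400,380,400,-16.6,1,48,0),(200,330,400,-16.6,1,48,1)])
```

```text
[[0.5,0,0,0,-0.001],[0.5,0,0,0,-0.001],[0.5,0,0,0,-0.001],[0.5,0,0,0,-0.001],[0.5,0,0,-0.188,-0.001],[0.5,0,0,-0.377,-0.001],[0.5,0,0,-0.565,-0.001],[1,-0.043,0.214,-0.648,-0.001]]
[[1,-0.044,0.213,-0.083,-0],[1,-0.088,0.427,-0.167,-0],[1,-0.132,0.64,-0.25,-0],[1,-0.176,0.854,-0.333,-0],[1,-0.22,1.067,-0.417,-0],[1,-0.398,1.172,-0.417,-0],[1,-0.575,1.277,-0.417,-0],[1,-0.752,1.382,-0.417,-0]]
[[1,-0.177,0.105,0,-0],[1,-0.355,0.21,0,-0],[1,-0.355,0.21,0,-0]]
end [200. 330. 400.] -16.6
```

Call:
{"method": "step_arm", "body": {
  "series": [
    [0.5,0,0,0,0],
    [0.5,0,0,0,0],
    [0.5,0,0,0,0],
    [0.5,0,0,0,0],
    [0.5,0,0,-0.188,0],
    [0.5,0,0,-0.377,0],
    [0.5,0,0,-0.565,0],
    [1,-0.043,0.214,-0.648,0]
  ]
}}

```text
t: 7.6
eef_pos: [499.6, 576.5, 303.2]
eef_rot: [179.2, 0.3, -16.4]
wrist_force: [1.4, 4.2, -1.9]
grip_width: 56.0
finger_force: 0.0
```

Call:
{"method": "step_arm", "body": {
  "series": [
    [1,-0.044,0.213,-0.083,0],
    [1,-0.088,0.427,-0.167,0],
    [1,-0.132,0.64,-0.25,0],
    [1,-0.176,0.854,-0.333,0]
  ]
}}

```text
t: 8.0
eef_pos: [416.1, 417.4, 381.4]
eef_rot: [-180.0, -0.0, -16.5]
wrist_force: [1.3, -0.2, 0.9]
grip_width: 85.5
finger_force: 0.0
```

Call:
{"method": "step_arm", "body": {
  "series": [
    [1,-0.044,0.213,-0.083,0],
    [1,-0.222,0.318,-0.083,0],
    [1,-0.399,0.423,-0.083,0],
    [1,-0.576,0.528,-0.083,0],
    [1,-0.753,0.633,-0.083,0],
    [1,-0.93,0.738,-0.083,0],
    [1,-0.93,0.738,-0.083,0]
  ]
}}

```text
t: 8.7
eef_pos: [194.1, 329.9, 398.6]
eef_rot: [-179.7, 0.1, -16.3]
wrist_force: [-0.4, 0.7, 0.6]
grip_width: 85.5
finger_force: 0.0
```

Run:
```python
from h import *
st(); a=snap('t2','top')['frame']; b=snap('s2','scene')['frame']
f=lambda im,x,y,w,h:cv2.resize(im[y:y+h,x:x+w],(400,300),interpolation=cv2.INTER_CUBIC)
cv2.imwrite('pics/c4.png',np.vstack([np.hstack([f(a,130,170,160,120),f(a,305,150,160,120)]),np.hstack([f(b,290,80,140,105),f(b,190,170,160,120)])]))
```

```text
8.7 [194.1 329.9 398.6] [-1.797e+02  1.000e-01 -1.630e+01] F [-0.4  0.7  0.6] w 85.5 ff 0.0 q [  83.   -5.    9.   -0. -103.  -10.]
```

View pics/c4.png

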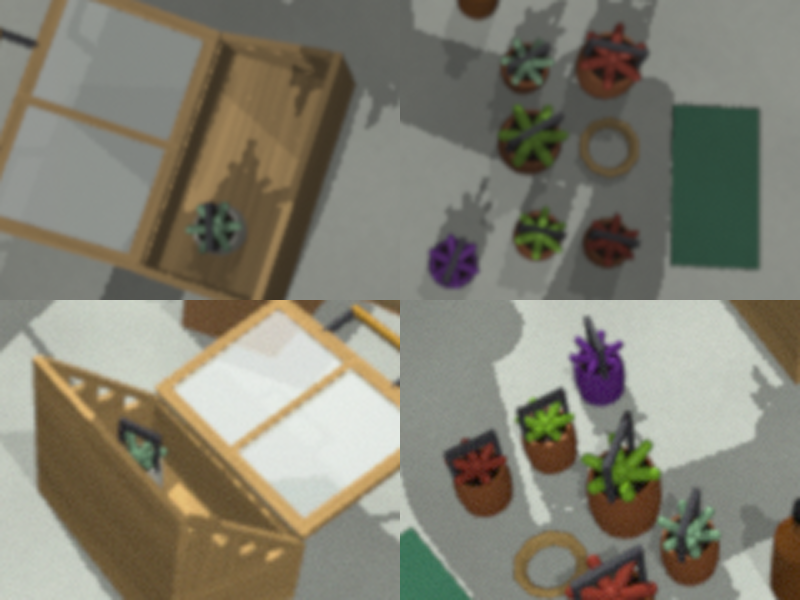

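Run:
```python
from h import *
a=cv2.imread('pics/t2.png'); b=cv2.imread('pics/s2.png')
f=lambda im,x,y:cv2.convertScaleAbs(cv2.resize(im[y:y+40,x:x+40],(266,266),interpolation=cv2.INTER_CUBIC),alpha=1.5)
cv2.imwrite('pics/c5.png',np.vstack([np.hstack([f(a,196,240),f(a,336,156),f(a,340,224)]),np.hstack([f(b,320,112),f(b,288,242),f(b,230,205)])]))
c=lambda x,y:(0,0)
```

```text
(no output)
```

View pics/c5.png

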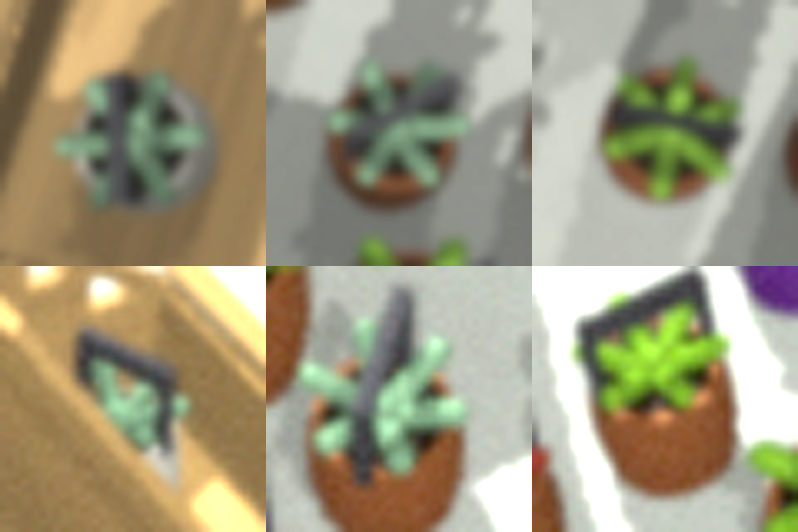

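Run:
```python
from h import *
k=6.65
D={'Wh':([(118,80),(122,195)],(196,240),[(82,72),(172,108)],(320,112),115),
'A':([(84,138),(184,88)],(336,156),[(104,119),(137,31)],(288,242),103),
'B':([(86,118),(200,132)],(340,224),[(53,69),(168,19)],(230,205),103)}
for n,(a,ao,b,bo,z) in D.items():
  for nm,q,o in (('t2',a,ao),('s2',b,bo)):
    p=[at(nm,o[0]+x/k,o[1]+y/k,z)[:2] for x,y in q]; d=p[1]-p[0]; print(n,nm,np.mean(p,0).round(1),np.hypot(*d).round(),np.degrees(np.arctan2(d[1],d[0])).round(1), (R.from_euler('z',-F[2]).as_matrix()@(np.array([*np.mean(p,0),0])-[*F[:2],0])).round() if n=='Wh' else '')
```

```text
Wh t2 [381.8 332.5] 53.0 -176.0 [ -6. -83.   0.]
Wh s2 [388.1 335.8] 55.0 10.9 [-11. -78.   0.]
A t2 [ 661.4 -112. ] 55.0 -63.1 
A s2 [ 665.4 -105.5] 42.0 116.8 
B t2 [ 436.5 -124.4] 54.0 -97.2 
B s2 [ 445.9 -125.2] 53.0 74.6
```

Run:
```python
from h import *
plan([(290,332,330,5,1,45,0),(385,334,300,5,1,45,1),(385,334,165,5,1,40,1)])
```

```text
[[1,0.149,-0.046,0.113,-0.04],[1,0.298,-0.092,0.225,-0.079],[1,0.447,-0.137,0.338,-0.119],[1,0.598,-0.185,0.388,-0.119],[1,0.749,-0.233,0.438,-0.119],[1,0.9,-0.281,0.488,-0.119],[1,0.9,-0.281,0.488,-0.119],[1,0.9,-0.281,0.657,-0.119]]
[[1,0,-0,0.169,-0],[1,0,-0,0.338,-0],[1,0,-0,0.506,-0],[1,0,-0,0.506,-0]]
end [385. 334. 165.] 5
```

Call:
{"method": "step_arm", "body": {
  "series": [
    [1,0.149,-0.046,0.113,-0.04],
    [1,0.298,-0.092,0.225,-0.079],
    [1,0.447,-0.137,0.338,-0.119],
    [1,0.598,-0.185,0.388,-0.119],
    [1,0.749,-0.233,0.438,-0.119],
    [1,0.9,-0.281,0.488,-0.119],
    [1,0.9,-0.281,0.488,-0.119],
    [1,0.9,-0.281,0.657,-0.119]
  ]
}}

```text
t: 9.6
eef_pos: [389.1, 334.4, 267.7]
eef_rot: [-179.8, -0.3, 4.7]
wrist_force: [0.3, 0.4, 0.1]
grip_width: 85.3
finger_force: 0.0
```

Call:
{"method": "step_arm", "body": {
  "series": [
    [1,0,0,0.169,0],
    [1,0,0,0.338,0],
    [1,0,0,0.506,0],
    [1,0,0,0.506,0]
  ]
}}

```text
t: 10.0
eef_pos: [384.0, 331.0, 159.6]
eef_rot: [179.6, 0.4, 4.8]
wrist_force: [-0.2, 0.0, 0.0]
grip_width: 85.6
finger_force: 0.0
```

Run:
```python
from h import *
st(); s=snap('s3','scene')['frame']; t=snap('t3','top')['frame']
f=lambda im,x,y:cv2.resize(im[y:y+75,x:x+100],(400,300),interpolation=cv2.INTER_CUBIC)
print(px('s3',[385,334,165]))
cv2.imwrite('pics/c6.png',np.hstack([f(s,290,85),f(t,165,210)]))
```

```text
10.0 [384.  331.  159.6] [179.6   0.4   4.8] F [-0.2  0.   0. ] w 85.6 ff 0.0 q [ 58.  12.  -8.  -0. -71.  36.]
[338.69410626 113.60664597]
```

View pics/c6.png

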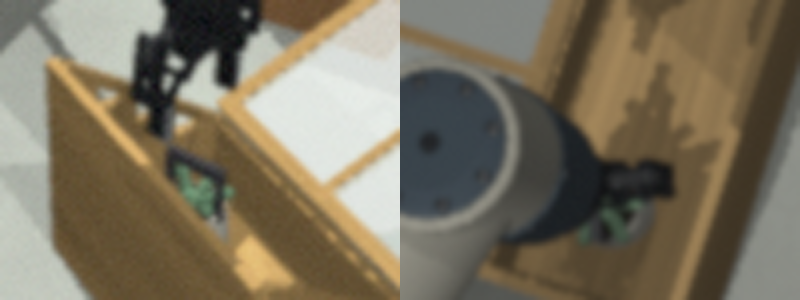

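Call:
{"method": "step_arm", "body": {
  "series": [
    [1,0,0,0.12,0],
    [1,0,0,0.24,0],
    [1,0,0,0.345,0],
    [1,0,0,0.345,0]
  ]
}}

```text
t: 10.5
eef_pos: [385.6, 333.4, 95.0]
eef_rot: [179.9, 0.1, 4.9]
wrist_force: [0.2, -0.3, 0.5]
grip_width: 85.3
finger_force: 0.0
```

Call:
{"method": "step_arm", "body": {
  "series": [
    [0,0,0,0,0],
    [0,0,0,0,0],
    [0,0,0,0,0],
    [0,0,0,0,0],
    [0,0,0,0,0],
    [0,0,0,0,0]
  ]
}}

```text
t: 11.1
eef_pos: [385.7, 333.8, 95.5]
eef_rot: [-180.0, -0.0, 4.9]
wrist_force: [0.6, 0.3, -2.0]
grip_width: 6.8
finger_force: 59.0
```

Run:
```python
from h import *
st()
p=telemetry.sense()['eef_pos']; 
plan([(385,334,320,5,0,35,0),(430,150,320,-5,0,40,0),(508,-100,320,-10,0,40,0),(508,-370,280,-3,0,40,1),(508,-370,140,-3,0,35,1)],start=(*p,5))
```

```text
11.1 [385.7 333.8  95.5] [-180.    -0.     4.9] F [ 0.6  0.3 -2. ] w 6.8 ff 59.0 q [ 58.  15. -14.  -0. -61.  36.]
[[0,-0,-0,-0.16,-0],[0,-0.001,-0,-0.321,-0],[0,-0.001,-0,-0.481,-0],[0,-0.002,-0.001,-0.642,-0],[0,-0.002,-0.001,-0.802,-0],[0,-0.003,-0.001,-0.962,-0],[0,-0.003,-0.001,-1.123,-0],[0,0.025,0.186,-1.123,0.011]]
[[0,0.035,0.186,0,0.011],[0,0.071,0.372,0,0.022],[0,0.106,0.558,0,0.033],[0,0.141,0.744,0,0.044],[0,0.188,0.926,0,0.048],[0,0.234,1.107,0,0.052],[0,0.28,1.288,0,0.056],[0,0.326,1.469,0,0.06]]
[[0,0.08,0.169,0,0.004],[0,0.159,0.339,0,0.008],[0,0.239,0.508,0,0.012],[0,0.265,0.699,0.029,0.006],[0,0.292,0.89,0.057,0.001],[0,0.318,1.081,0.086,-0.005],[0,0.344,1.272,0.114,-0.01],[0,0.371,1.463,0.143,-0.016]]
[[0,0.017,0.192,0.029,-0.006],[0,0.034,0.384,0.057,-0.011],[0,0.034,0.384,0.057,-0.011],[0,0.034,0.384,0.232,-0.011],[0,0.034,0.384,0.407,-0.011],[0,0.034,0.384,0.582,-0.011],[0,0.034,0.384,0.757,-0.011],[0,0.034,0.384,0.757,-0.011]]
end [ 508. -370.  140.] -3
```

Run:
```python
s=open('h.py').read()
a=s.index("    for i in range(0,len(rows),8):"); b=s.index("    print('end'")
s=s[:a]+'''    i=0
    while i<len(rows):
        M=R.from_euler('xyz',[180,0,yw],degrees=True); c=[]
        for t,w,g in rows[i:i+8]:
            d=M.inv().apply(t-p)/200
            if np.abs(d).max()>.999: break
            c.append((t,w,[g,*d,-(((w-yw+180)%360)-180)/180]))
        print('['+','.join('['+','.join(str(round(v,3)+0.).removesuffix('.0') for v in r)+']' for *_,r in c)+']')
        i+=len(c); p,yw=c[-1][0],c[-1][1]
'''+s[b:]
open('h.py','w').write(s)
from h import *
p=telemetry.sense()['eef_pos']
plan([(385.7,333.8,320,5,0,40,0),(430,150,320,-5,0,45,0),(508,-100,320,-10,0,45,0),(508,-370,250,-3,0,45,1),(508,-370,140,-3,0,40,1)],start=(*p,5))
```

```text
[[0,0,0,-0.187,0],[0,0,0,-0.374,0],[0,0,0,-0.561,0],[0,0,0,-0.748,0],[0,0,0,-0.936,0]]
[[0,0,0,-0.187,0],[0,0.028,0.187,-0.187,0.011],[0,0.056,0.374,-0.187,0.022],[0,0.084,0.561,-0.187,0.033],[0,0.112,0.748,-0.187,0.044],[0,0.141,0.935,-0.187,0.056]]
[[0,0.083,0.202,0,0.005],[0,0.166,0.404,0,0.009],[0,0.249,0.606,0,0.014],[0,0.332,0.808,0,0.019]]
[[0,0.095,0.197,0,0.005],[0,0.189,0.393,0,0.009],[0,0.217,0.584,0.05,0.004],[0,0.245,0.775,0.1,-0.002],[0,0.273,0.966,0.15,-0.007]]
[[0,0.024,0.191,0.05,-0.006],[0,0.047,0.383,0.1,-0.011],[0,0.071,0.574,0.15,-0.017],[0,0.094,0.766,0.2,-0.022],[0,0.094,0.766,0.2,-0.022],[0,0.094,0.766,0.383,-0.022],[0,0.094,0.766,0.567,-0.022],[0,0.094,0.766,0.75,-0.022]]
[[0,0,0,0,0]]
end [ 508. -370.  140.] -3
```

Call:
{"method": "step_arm", "body": {
  "series": [
    [0,0,0,-0.187,0],
    [0,0,0,-0.374,0],
    [0,0,0,-0.561,0],
    [0,0,0,-0.748,0],
    [0,0,0,-0.936,0]
  ]
}}

```text
t: 11.6
eef_pos: [385.1, 333.1, 283.4]
eef_rot: [179.9, 0.1, 4.9]
wrist_force: [0.9, 0.3, -1.4]
grip_width: 6.7
finger_force: 58.9
```

Call:
{"method": "step_arm", "body": {
  "series": [
    [0,0,0,-0.187,0],
    [0,0.028,0.187,-0.187,0.011],
    [0,0.056,0.374,-0.187,0.022],
    [0,0.084,0.561,-0.187,0.033],
    [0,0.112,0.748,-0.187,0.044],
    [0,0.141,0.935,-0.187,0.056]
  ]
}}

```text
t: 12.2
eef_pos: [429.2, 148.1, 319.3]
eef_rot: [180.0, 0.1, -5.3]
wrist_force: [-0.4, -0.2, -2.5]
grip_width: 6.9
finger_force: 59.7
```

Call:
{"method": "step_arm", "body": {
  "series": [
    [0,0.083,0.202,0,0.005],
    [0,0.166,0.404,0,0.009],
    [0,0.249,0.606,0,0.014],
    [0,0.332,0.808,0,0.019]
  ]
}}

```text
t: 12.6
eef_pos: [480.8, -18.9, 319.3]
eef_rot: [180.0, 0.1, -8.6]
wrist_force: [1.2, 1.4, -2.1]
grip_width: 6.7
finger_force: 59.7
```

Call:
{"method": "step_arm", "body": {
  "series": [
    [0,0.095,0.197,0,0.005],
    [0,0.189,0.393,0,0.009],
    [0,0.217,0.584,0.05,0.004],
    [0,0.245,0.775,0.1,-0.002],
    [0,0.273,0.966,0.15,-0.007]
  ]
}}

```text
t: 13.1
eef_pos: [505.5, -217.9, 288.6]
eef_rot: [-180.0, 0.1, -7.3]
wrist_force: [1.5, -0.3, -3.2]
grip_width: 7.0
finger_force: 59.7
```

Call:
{"method": "step_arm", "body": {
  "series": [
    [0,0.024,0.191,0.05,-0.006],
    [0,0.047,0.383,0.1,-0.011],
    [0,0.071,0.574,0.15,-0.017],
    [0,0.094,0.766,0.2,-0.022],
    [0,0.094,0.766,0.2,-0.022],
    [0,0.094,0.766,0.383,-0.022],
    [0,0.094,0.766,0.567,-0.022],
    [0,0.094,0.766,0.75,-0.022]
  ]
}}

```text
t: 13.9
eef_pos: [504.6, -370.2, 138.0]
eef_rot: [-179.9, 0.0, -3.4]
wrist_force: [1.1, -0.1, -3.4]
grip_width: 6.6
finger_force: 59.7
```

Call:
{"method": "step_arm", "body": {
  "series": [
    [0,0,0,0,0],
    [0,0,0,0,0]
  ]
}}

```text
t: 14.1
eef_pos: [504.9, -370.9, 140.3]
eef_rot: [180.0, 0.1, -3.4]
wrist_force: [-0.6, -0.0, -0.6]
grip_width: 6.9
finger_force: 59.7
```

```bash
python3 -c "
from h import *
st()"
```

```text
14.1 [ 504.9 -370.9  140.3] [ 1.8e+02  1.0e-01 -3.4e+00] F [-0.6 -0.  -0.6] w 6.9 ff 59.7 q [-22.  25.   9.   0. -73. 109.]
```

Run:
```python
from h import *
plan([(505,-370.9,90.5,-3.4,0,20,1),(505,-370.9,90.5,-3.4,.8,20,4),(505,-370.9,230,-3.4,.8,45,0),(441,-126,230,-100,.8,45,1)],start=(505,-370.9,140,-3.4))
```

```text
[[0,0,0,0.082,0],[0,0,0,0.165,0],[0,0,0,0.248,0],[0,0,0,0.248,0],[0.8,0,0,0.248,0],[0.8,0,0,0.248,0],[0.8,0,0,0.248,0],[0.8,0,0,0.248,0]]
[[0.8,0,0,0,0],[0.8,0,0,-0.174,0],[0.8,0,0,-0.349,0],[0.8,0,0,-0.523,0],[0.8,0,0,-0.698,0],[0.8,-0.033,-0.1,-0.698,0.045],[0.8,-0.065,-0.201,-0.698,0.089],[0.8,-0.098,-0.301,-0.698,0.134]]
[[0.8,-0.071,-0.078,0,0.045],[0.8,-0.142,-0.156,0,0.089],[0.8,-0.213,-0.234,0,0.134],[0.8,-0.283,-0.313,0,0.179],[0.8,-0.354,-0.391,0,0.224],[0.8,-0.425,-0.469,0,0.268],[0.8,-0.496,-0.547,0,0.313],[0.8,-0.567,-0.625,0,0.358]]
[[0.8,-0.101,0.03,0,0.045],[0.8,-0.101,0.03,0,0.045]]
end [ 441. -126.  230.] -100
```

Call:
{"method": "step_arm", "body": {
  "series": [
    [0,0,0,0.082,0],
    [0,0,0,0.165,0],
    [0,0,0,0.248,0],
    [0,0,0,0.248,0],
    [0.8,0,0,0.248,0],
    [0.8,0,0,0.248,0],
    [0.8,0,0,0.248,0],
    [0.8,0,0,0.248,0]
  ]
}}

```text
t: 14.9
eef_pos: [505.7, -371.2, 91.6]
eef_rot: [179.9, -0.1, -3.4]
wrist_force: [-0.7, 0.9, 0.6]
grip_width: 64.8
finger_force: 0.0
```

Call:
{"method": "step_arm", "body": {
  "series": [
    [0.8,0,0,0,0],
    [0.8,0,0,-0.174,0],
    [0.8,0,0,-0.349,0],
    [0.8,0,0,-0.523,0],
    [0.8,0,0,-0.698,0],
    [0.8,-0.033,-0.1,-0.698,0.045],
    [0.8,-0.065,-0.201,-0.698,0.089],
    [0.8,-0.098,-0.301,-0.698,0.134]
  ]
}}

```text
t: 15.7
eef_pos: [488.9, -308.9, 230.1]
eef_rot: [-180.0, -0.0, -27.9]
wrist_force: [1.2, 1.8, -0.8]
grip_width: 67.9
finger_force: 0.0
```

Call:
{"method": "step_arm", "body": {
  "series": [
    [0.8,-0.071,-0.078,0,0.045],
    [0.8,-0.142,-0.156,0,0.089],
    [0.8,-0.213,-0.234,0,0.134],
    [0.8,-0.283,-0.313,0,0.179],
    [0.8,-0.354,-0.391,0,0.224],
    [0.8,-0.425,-0.469,0,0.268],
    [0.8,-0.496,-0.547,0,0.313],
    [0.8,-0.567,-0.625,0,0.358]
  ]
}}

```text
t: 16.5
eef_pos: [446.0, -145.6, 230.1]
eef_rot: [-180.0, -0.0, -92.3]
wrist_force: [0.7, -0.3, 0.3]
grip_width: 68.1
finger_force: 0.0
```

Call:
{"method": "step_arm", "body": {
  "series": [
    [0.8,-0.101,0.03,0,0.045],
    [0.8,-0.101,0.03,0,0.045]
  ]
}}

```text
t: 16.7
eef_pos: [440.6, -124.4, 230.5]
eef_rot: [-179.9, 0.0, -100.2]
wrist_force: [0.1, 0.5, 0.8]
grip_width: 68.4
finger_force: 0.0
```

Run:
```python
from h import *
st(); s=snap('s4','scene')['frame']
cv2.imwrite('pics/c7.png',cv2.resize(s[140:340,110:380],None,fx=2.96,fy=2.96,interpolation=cv2.INTER_CUBIC))
```

```text
16.7 [ 440.6 -124.4  230.5] [-179.9    0.  -100.2] F [0.1 0.5 0.8] w 68.4 ff 0.0 q [  4.   4.  -7.  -0. -79. -14.]
```

View pics/c7.png

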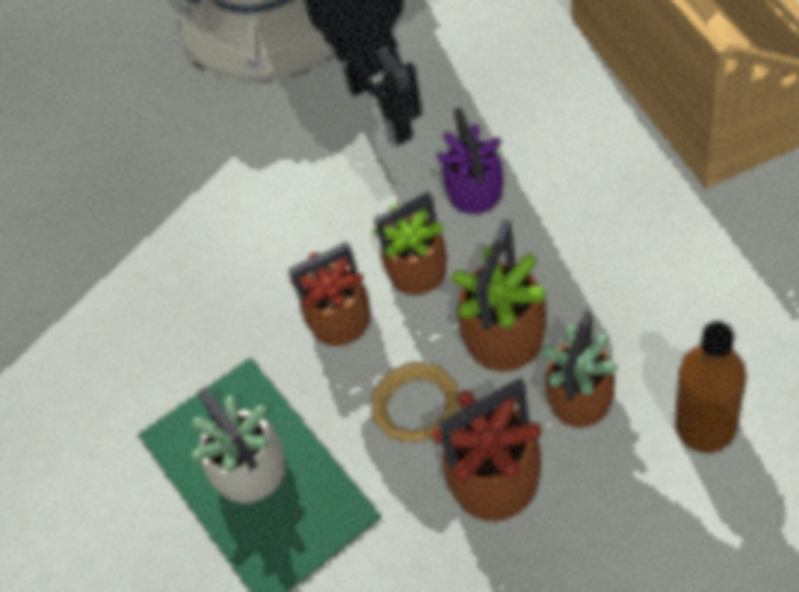

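Call:
{"method": "step_arm", "body": {
  "series": [
    [0.8,0,0,0.2,0],
    [0.8,0,0,0.4,0],
    [0.8,0,0,0.53,0],
    [0.8,0,0,0.65,0],
    [0.8,0,0,0.73,0],
    [0.8,0,0,0.73,0]
  ]
}}

```text
t: 17.35
eef_pos: [439.4, -126.4, 81.8]
eef_rot: [179.7, -0.0, -100.0]
wrist_force: [-0.9, -0.2, 0.9]
grip_width: 67.9
finger_force: 0.0
```

Call:
{"method": "step_arm", "body": {
  "series": [
    [0,0,0,0,0],
    [0,0,0,0,0],
    [0,0,0,0,0],
    [0,0,0,0,0],
    [0,0,0,0,0],
    [0,0,0,0,0]
  ]
}}

```text
t: 17.95
eef_pos: [441.0, -126.1, 84.5]
eef_rot: [-180.0, -0.0, -100.0]
wrist_force: [-1.5, -0.4, 6.3]
grip_width: 6.9
finger_force: 59.3
```

Run:
```python
from h import *
st()
p=telemetry.sense()['eef_pos']; yw=telemetry.sense()['eef_rot'][2]
t=fr(np.array([5,-92,0.]),F); print(t)
plan([(*p[:2],320,yw,0,40,0),(420,100,320,-106,0,45,0),(t[0],t[1],320,-106,0,45,2),(t[0],t[1],140,-106,0,40,1)],start=(*p,yw))
```

```text
17.95 [ 441.  -126.1   84.5] [-180.   -0. -100.] F [-1.5 -0.4  6.3] w 6.9 ff 59.3 q [  4.  10. -22.   0. -58. -14.]
[370.1925526 324.7360764   0.       ]
[[0,0,0,-0.196,0],[0,0,0,-0.393,0],[0,0,0,-0.589,0],[0,0,0,-0.785,0],[0,0,0,-0.981,0]]
[[0,0,0,-0.196,0],[0,-0.182,0.05,-0.196,0.006],[0,-0.365,0.1,-0.196,0.011],[0,-0.547,0.15,-0.196,0.017],[0,-0.73,0.2,-0.196,0.022],[0,-0.912,0.251,-0.196,0.028]]
[[0,-0.177,0.066,0,0.006],[0,-0.348,0.154,0,0.006],[0,-0.518,0.243,0,0.006],[0,-0.688,0.331,0,0.006],[0,-0.858,0.42,0,0.006]]
[[0,-0.169,0.092,0,0],[0,-0.337,0.183,0,0],[0,-0.337,0.183,0,0],[0,-0.337,0.183,0,0],[0,-0.337,0.183,0.18,0],[0,-0.337,0.183,0.36,0],[0,-0.337,0.183,0.54,0],[0,-0.337,0.183,0.72,0]]
[[0,0,0,0.18,0],[0,0,0,0.18,0]]
end [370.2 324.7 140. ] -106
```

Call:
{"method": "step_arm", "body": {
  "series": [
    [0,0,0,-0.196,0],
    [0,0,0,-0.393,0],
    [0,0,0,-0.589,0],
    [0,0,0,-0.785,0],
    [0,0,0,-0.981,0]
  ]
}}

```text
t: 18.45
eef_pos: [440.5, -125.5, 281.0]
eef_rot: [179.9, 0.0, -100.1]
wrist_force: [1.2, 0.0, -2.9]
grip_width: 6.7
finger_force: 59.2
```

Call:
{"method": "step_arm", "body": {
  "series": [
    [0,0,0,-0.196,0],
    [0,-0.182,0.05,-0.196,0.006],
    [0,-0.365,0.1,-0.196,0.011],
    [0,-0.547,0.15,-0.196,0.017],
    [0,-0.73,0.2,-0.196,0.022],
    [0,-0.912,0.251,-0.196,0.028]
  ]
}}

```text
t: 19.05
eef_pos: [422.7, 64.2, 318.6]
eef_rot: [179.9, 0.0, -105.1]
wrist_force: [0.8, -0.1, -2.9]
grip_width: 6.9
finger_force: 59.2
```

Call:
{"method": "step_arm", "body": {
  "series": [
    [0,-0.177,0.066,0,0.006],
    [0,-0.348,0.154,0,0.006],
    [0,-0.518,0.243,0,0.006],
    [0,-0.688,0.331,0,0.006],
    [0,-0.858,0.42,0,0.006]
  ]
}}

```text
t: 19.55
eef_pos: [386.0, 251.7, 318.5]
eef_rot: [179.9, -0.0, -106.2]
wrist_force: [0.8, -0.6, -2.1]
grip_width: 6.9
finger_force: 59.2
```

Call:
{"method": "step_arm", "body": {
  "series": [
    [0,-0.169,0.092,0,0],
    [0,-0.337,0.183,0,0],
    [0,-0.337,0.183,0,0],
    [0,-0.337,0.183,0,0],
    [0,-0.337,0.183,0.18,0],
    [0,-0.337,0.183,0.36,0],
    [0,-0.337,0.183,0.54,0],
    [0,-0.337,0.183,0.72,0]
  ]
}}

```text
t: 20.35
eef_pos: [370.8, 323.8, 174.0]
eef_rot: [180.0, 0.0, -106.3]
wrist_force: [0.6, 0.9, -3.2]
grip_width: 6.8
finger_force: 59.2
```

Call:
{"method": "step_arm", "body": {
  "series": [
    [0,0,0,0.18,0],
    [0,0,0,0.18,0],
    [0,0,0,0.18,0]
  ]
}}

```text
t: 20.65
eef_pos: [371.4, 324.4, 140.2]
eef_rot: [-180.0, -0.0, -106.2]
wrist_force: [-0.2, -0.0, -1.1]
grip_width: 6.3
finger_force: 59.2
```

Run:
```python
from h import *
st()
e=(370.2,324.7,140,-106); 
plan([(*e[:2],97.5,-106,0,20,1),(*e[:2],97.5,-106,.6,20,3),(*e[:2],310,-106,.6,45,0),(420,100,310,-103,.8,45,0),(430,-60,230,-103,.8,45,0),(432,-214,230,-103,.8,45,2)],start=e)
```

```text
20.65 [371.4 324.4 140.2] [-180.    -0.  -106.2] F [-0.2 -0.  -1.1] w 6.3 ff 59.2 q [ 59.  11. -12.   0. -67. -76.]
[[0,0,0,0.071,0],[0,0,0,0.142,0],[0,0,0,0.212,0],[0,0,0,0.212,0],[0.6,0,0,0.212,0],[0.6,0,0,0.212,0],[0.6,0,0,0.212,0],[0.6,0,0,0.212,0]]
[[0.6,0,0,-0.212,0],[0.6,0,0,-0.425,0],[0.6,0,0,-0.638,0],[0.6,0,0,-0.85,0]]
[[0.6,0,0,-0.212,0],[0.8,0.169,-0.092,-0.212,-0.003],[0.8,0.337,-0.183,-0.213,-0.006],[0.8,0.506,-0.275,-0.213,-0.008],[0.8,0.674,-0.366,-0.213,-0.011],[0.8,0.843,-0.458,-0.213,-0.014]]
[[0.8,0.172,-0.084,0,-0.003],[0.8,0.364,-0.143,0.1,-0.003],[0.8,0.556,-0.202,0.2,-0.003],[0.8,0.747,-0.261,0.3,-0.003],[0.8,0.939,-0.319,0.4,-0.003]]
[[0.8,0.187,-0.046,0,0],[0.8,0.374,-0.091,0,0],[0.8,0.561,-0.137,0,0],[0.8,0.748,-0.183,0,0],[0.8,0.748,-0.183,0,0],[0.8,0.748,-0.183,0,0]]
end [ 432. -214.  230.] -103
```

Call:
{"method": "step_arm", "body": {
  "series": [
    [0,0,0,0.071,0],
    [0,0,0,0.142,0],
    [0,0,0,0.212,0],
    [0,0,0,0.212,0],
    [0.6,0,0,0.212,0],
    [0.6,0,0,0.212,0],
    [0.6,0,0,0.212,0],
    [0.6,0,0,0.212,0]
  ]
}}

```text
t: 21.45
eef_pos: [371.2, 325.5, 97.9]
eef_rot: [-180.0, 0.1, -106.2]
wrist_force: [-0.1, -0.3, 0.3]
grip_width: 51.2
finger_force: 0.0
```

Call:
{"method": "step_arm", "body": {
  "series": [
    [0.6,0,0,-0.212,0],
    [0.6,0,0,-0.425,0],
    [0.6,0,0,-0.638,0],
    [0.6,0,0,-0.85,0]
  ]
}}

```text
t: 21.85
eef_pos: [370.6, 324.7, 269.2]
eef_rot: [-180.0, 0.0, -106.2]
wrist_force: [1.0, 0.7, -0.7]
grip_width: 50.9
finger_force: 0.0
```

Call:
{"method": "step_arm", "body": {
  "series": [
    [0.6,0,0,-0.212,0],
    [0.8,0.169,-0.092,-0.212,-0.003],
    [0.8,0.337,-0.183,-0.213,-0.006],
    [0.8,0.506,-0.275,-0.213,-0.008],
    [0.8,0.674,-0.366,-0.213,-0.011],
    [0.8,0.843,-0.458,-0.213,-0.014]
  ]
}}

```text
t: 22.45
eef_pos: [411.7, 136.0, 310.0]
eef_rot: [-180.0, 0.0, -103.6]
wrist_force: [0.2, 0.7, -0.6]
grip_width: 68.3
finger_force: 0.0
```

Call:
{"method": "step_arm", "body": {
  "series": [
    [0.8,0.172,-0.084,0,-0.003],
    [0.8,0.364,-0.143,0.1,-0.003],
    [0.8,0.556,-0.202,0.2,-0.003],
    [0.8,0.747,-0.261,0.3,-0.003],
    [0.8,0.939,-0.319,0.4,-0.003]
  ]
}}

```text
t: 22.95
eef_pos: [429.2, -61.7, 229.3]
eef_rot: [-179.9, 0.0, -103.1]
wrist_force: [1.4, 0.8, 0.7]
grip_width: 68.3
finger_force: 0.0
```

Call:
{"method": "step_arm", "body": {
  "series": [
    [0.8,0.187,-0.046,0,0],
    [0.8,0.374,-0.091,0,0],
    [0.8,0.561,-0.137,0,0],
    [0.8,0.748,-0.183,0,0],
    [0.8,0.748,-0.183,0,0],
    [0.8,0.748,-0.183,0,0]
  ]
}}

```text
t: 23.55
eef_pos: [430.8, -214.7, 229.5]
eef_rot: [180.0, 0.0, -103.3]
wrist_force: [0.4, 0.1, -0.1]
grip_width: 68.5
finger_force: 0.0
```

Run:
```python
from h import *
st(); s=snap('s5','scene')['frame']; t=snap('t5','top')['frame']
f=lambda im,x,y,w=160:cv2.resize(im[y:y+w*3//4,x:x+w],(400,300),interpolation=cv2.INTER_CUBIC)
cv2.imwrite('pics/c8.png',np.vstack([np.hstack([f(s,280,80),f(s,190,180)]),np.hstack([f(t,180,180),f(t,305,150)])]))
```

```text
23.55 [ 430.8 -214.7  229.5] [ 180.     0.  -103.3] F [ 0.4  0.1 -0.1] w 68.5 ff 0.0 q [ -8.   7.  -4.  -0. -79.  -5.]
```

View pics/c8.png

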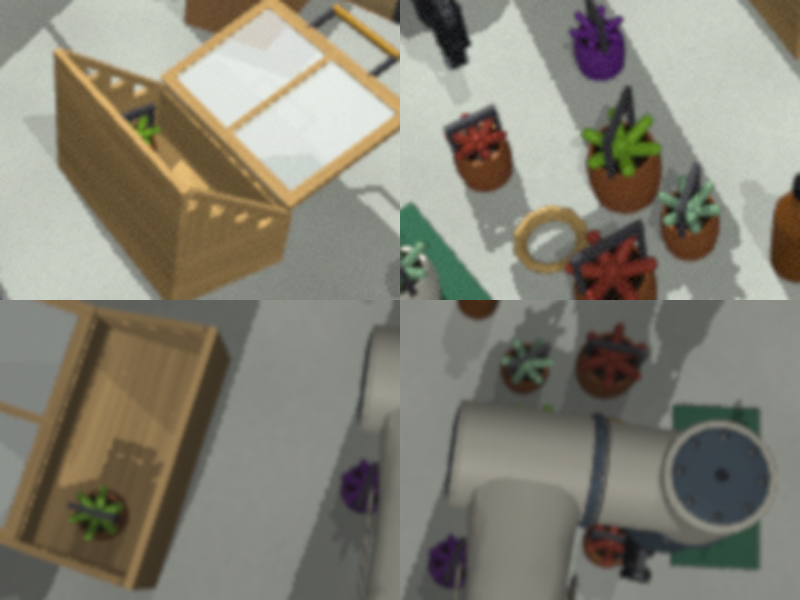

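Call:
{"method": "step_arm", "body": {
  "series": [
    [0.8,0,0,0.2,0],
    [0.8,0,0,0.4,0],
    [0.8,0,0,0.53,0],
    [0.8,0,0,0.65,0],
    [0.8,0,0,0.73,0],
    [0.8,0,0,0.73,0]
  ]
}}

```text
t: 24.25
eef_pos: [429.6, -212.5, 81.7]
eef_rot: [179.8, 0.0, -103.0]
wrist_force: [-0.5, -0.3, 0.1]
grip_width: 68.3
finger_force: 0.0
```

Call:
{"method": "step_arm", "body": {
  "series": [
    [0,0,0,0,0],
    [0,0,0,0,0],
    [0,0,0,0,0],
    [0,0,0,0,0],
    [0,0,0,0,0],
    [0,0,0,0,0]
  ]
}}

```text
t: 24.85
eef_pos: [431.3, -214.3, 84.3]
eef_rot: [-179.9, -0.0, -103.1]
wrist_force: [-1.3, 0.9, 6.5]
grip_width: 7.1
finger_force: 59.2
```

Run:
```python
from h import *
st()
p=telemetry.sense()['eef_pos']; yw=telemetry.sense()['eef_rot'][2]
t=fr(np.array([8,0,0.]),F); print(t)
plan([(*p[:2],320,yw,0,40,0),(420,0,320,-106,0,45,0),(t[0],t[1],320,-106,0,45,2),(t[0],t[1],140,-106,0,40,2)],start=(*p,yw))
```

```text
24.85 [ 431.3 -214.3   84.3] [-179.9   -0.  -103.1] F [-1.3  0.9  6.5] w 7.1 ff 59.2 q [ -8.  13. -19.   0. -58.  -5.]
[457.51925431 295.63200162   0.        ]
[[0,0,0,-0.196,0],[0,0,0,-0.393,0],[0,0,0,-0.589,0],[0,0,0,-0.786,0],[0,0,0,-0.982,0]]
[[0,0,0,-0.196,0],[0,-0.206,0.06,-0.196,0.003],[0,-0.412,0.119,-0.196,0.006],[0,-0.618,0.179,-0.196,0.01],[0,-0.824,0.238,-0.196,0.013]]
[[0,-0.204,0.068,0,0.003],[0,-0.414,0.098,0,0.003],[0,-0.625,0.128,0,0.003],[0,-0.836,0.159,0,0.003]]
[[0,-0.21,0.032,0,0],[0,-0.421,0.065,0,0],[0,-0.631,0.097,0,0],[0,-0.841,0.13,0,0],[0,-0.841,0.13,0,0],[0,-0.841,0.13,0,0],[0,-0.841,0.13,0.18,0],[0,-0.841,0.13,0.36,0]]
[[0,0,0,0.18,0],[0,0,0,0.36,0],[0,0,0,0.54,0],[0,0,0,0.54,0],[0,0,0,0.54,0]]
end [457.5 295.6 140. ] -106
```

Call:
{"method": "step_arm", "body": {
  "series": [
    [0,0,0,-0.196,0],
    [0,0,0,-0.393,0],
    [0,0,0,-0.589,0],
    [0,0,0,-0.786,0],
    [0,0,0,-0.982,0]
  ]
}}

```text
t: 25.35
eef_pos: [430.5, -213.8, 281.1]
eef_rot: [180.0, 0.0, -103.1]
wrist_force: [1.8, 0.3, -2.3]
grip_width: 6.8
finger_force: 59.0
```

Call:
{"method": "step_arm", "body": {
  "series": [
    [0,0,0,-0.196,0],
    [0,-0.206,0.06,-0.196,0.003],
    [0,-0.412,0.119,-0.196,0.006],
    [0,-0.618,0.179,-0.196,0.01],
    [0,-0.824,0.238,-0.196,0.013]
  ]
}}

```text
t: 25.85
eef_pos: [421.4, -41.2, 318.6]
eef_rot: [179.9, 0.0, -105.5]
wrist_force: [1.3, -0.5, -0.9]
grip_width: 6.9
finger_force: 59.0
```

Call:
{"method": "step_arm", "body": {
  "series": [
    [0,-0.204,0.068,0,0.003],
    [0,-0.414,0.098,0,0.003],
    [0,-0.625,0.128,0,0.003],
    [0,-0.836,0.159,0,0.003]
  ]
}}

```text
t: 26.25
eef_pos: [435.5, 128.7, 318.8]
eef_rot: [180.0, 0.0, -106.0]
wrist_force: [1.4, -0.9, -1.3]
grip_width: 6.5
finger_force: 59.0
```

Call:
{"method": "step_arm", "body": {
  "series": [
    [0,-0.21,0.032,0,0],
    [0,-0.421,0.065,0,0],
    [0,-0.631,0.097,0,0],
    [0,-0.841,0.13,0,0],
    [0,-0.841,0.13,0,0],
    [0,-0.841,0.13,0,0],
    [0,-0.841,0.13,0.18,0],
    [0,-0.841,0.13,0.36,0]
  ]
}}

```text
t: 27.05
eef_pos: [457.8, 295.2, 247.3]
eef_rot: [-179.9, 0.2, -106.1]
wrist_force: [0.6, 0.9, -2.2]
grip_width: 6.8
finger_force: 59.0
```

Call:
{"method": "step_arm", "body": {
  "series": [
    [0,0,0,0.18,0],
    [0,0,0,0.36,0],
    [0,0,0,0.54,0],
    [0,0,0,0.54,0],
    [0,0,0,0.54,0]
  ]
}}

```text
t: 27.55
eef_pos: [458.0, 294.9, 140.3]
eef_rot: [-179.9, -0.0, -106.0]
wrist_force: [0.1, -0.9, -1.0]
grip_width: 6.7
finger_force: 59.0
```

Run:
```python
from h import *
st()
e=(457.5,295.6,140,-106); 
plan([(*e[:2],97.5,-106,0,20,1),(*e[:2],97.5,-106,.6,20,3),(*e[:2],320,-106,.6,45,0),(500,100,320,-62,.8,45,0),(663,-110,230,-62,.8,45,3)],start=e)
```

```text
27.55 [458.  294.9 140.3] [-179.9   -0.  -106. ] F [ 0.1 -0.9 -1. ] w 6.7 ff 59.0 q [ 49.  17.  -5.   0. -69. -65.]
[[0,0,0,0.071,0],[0,0,0,0.142,0],[0,0,0,0.212,0],[0,0,0,0.212,0],[0.6,0,0,0.212,0],[0.6,0,0,0.212,0],[0.6,0,0,0.212,0],[0.6,0,0,0.212,0]]
[[0.6,0,0,-0.222,0],[0.6,0,0,-0.445,0],[0.6,0,0,-0.668,0],[0.6,0,0,-0.89,0]]
[[0.6,0,0,-0.222,0],[0.8,0.147,-0.079,-0.222,-0.041],[0.8,0.294,-0.158,-0.223,-0.081],[0.8,0.441,-0.237,-0.223,-0.122],[0.8,0.588,-0.316,-0.223,-0.163],[0.8,0.735,-0.395,-0.223,-0.204],[0.8,0.882,-0.474,-0.223,-0.244],[0.8,0.994,-0.627,-0.158,-0.244]]
[[0.8,0.187,-0.032,0.064,0],[0.8,0.374,-0.065,0.129,0],[0.8,0.561,-0.097,0.193,0],[0.8,0.748,-0.13,0.257,0],[0.8,0.936,-0.162,0.321,0]]
[[0.8,0.187,-0.032,0.064,0],[0.8,0.187,-0.032,0.064,0],[0.8,0.187,-0.032,0.064,0],[0.8,0.187,-0.032,0.064,0]]
end [ 663. -110.  230.] -62
```

Call:
{"method": "step_arm", "body": {
  "series": [
    [0,0,0,0.071,0],
    [0,0,0,0.142,0],
    [0,0,0,0.212,0],
    [0,0,0,0.212,0],
    [0.6,0,0,0.212,0],
    [0.6,0,0,0.212,0],
    [0.6,0,0,0.212,0],
    [0.6,0,0,0.212,0]
  ]
}}

```text
t: 28.35
eef_pos: [457.8, 296.1, 97.6]
eef_rot: [-179.9, 0.1, -106.0]
wrist_force: [0.2, -0.3, 0.4]
grip_width: 51.5
finger_force: 0.0
```

Call:
{"method": "step_arm", "body": {
  "series": [
    [0.6,0,0,-0.222,0],
    [0.6,0,0,-0.445,0],
    [0.6,0,0,-0.668,0],
    [0.6,0,0,-0.89,0]
  ]
}}

```text
t: 28.75
eef_pos: [457.2, 295.4, 277.1]
eef_rot: [-180.0, 0.0, -106.0]
wrist_force: [0.7, 0.4, -0.0]
grip_width: 51.3
finger_force: 0.0
```

Call:
{"method": "step_arm", "body": {
  "series": [
    [0.6,0,0,-0.222,0],
    [0.8,0.147,-0.079,-0.222,-0.041],
    [0.8,0.294,-0.158,-0.223,-0.081],
    [0.8,0.441,-0.237,-0.223,-0.122],
    [0.8,0.588,-0.316,-0.223,-0.163],
    [0.8,0.735,-0.395,-0.223,-0.204],
    [0.8,0.882,-0.474,-0.223,-0.244],
    [0.8,0.994,-0.627,-0.158,-0.244]
  ]
}}

```text
t: 29.55
eef_pos: [523.5, 68.6, 309.4]
eef_rot: [-179.7, -0.1, -61.8]
wrist_force: [0.2, 0.9, 0.2]
grip_width: 67.9
finger_force: 0.0
```

Run:
```python
from h import *
st(); s=snap('s6','scene')['frame']; t=snap('t6','top')['frame']
b=cv2.imread('pics/s2.png')
for n,(u,v) in dict(A=(306,262),big2=(278,245)).items():
    r=cv2.matchTemplate(s[v-40:v+40,u-40:u+40],b[v-18:v+18,u-15:u+15],cv2.TM_CCOEFF_NORMED); _,m,_,l=cv2.minMaxLoc(r); print(n,m,np.array(l)-[25,22])
f=lambda im,x,y,w=120:cv2.resize(im[y:y+w*3//4,x:x+w],(400,300),interpolation=cv2.INTER_CUBIC)
cv2.imwrite('pics/c9.png',np.hstack([f(s,280,80),f(t,180,190)]))
```

```text
29.55 [523.5  68.6 309.4] [-1.797e+02 -1.000e-01 -6.180e+01] F [0.2 0.9 0.2] w 67.9 ff 0.0 q [ 25.  11.  13.   0. -91.   4.]
A 0.8923194408416748 [0 0]
big2 0.8133789896965027 [1 0]
```

View pics/c9.png

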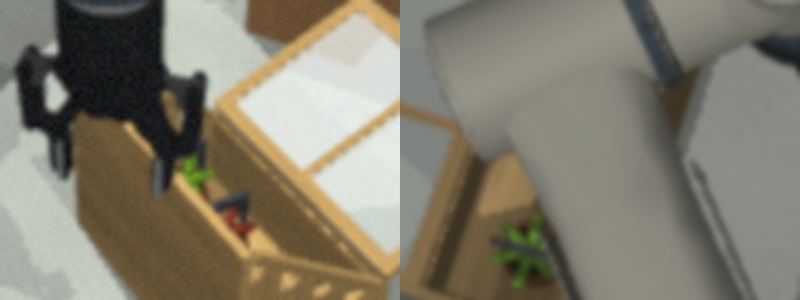

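Call:
{"method": "step_arm", "body": {
  "series": [
    [0.85,0.187,-0.032,0.064,0],
    [0.85,0.374,-0.065,0.129,0],
    [0.85,0.561,-0.097,0.193,0],
    [0.85,0.748,-0.13,0.257,0],
    [0.85,0.936,-0.162,0.321,0]
  ]
}}

```text
t: 30.15
eef_pos: [640.2, -81.0, 241.9]
eef_rot: [-180.0, -0.0, -62.1]
wrist_force: [1.1, 1.4, 0.2]
grip_width: 72.5
finger_force: 0.0
```

Call:
{"method": "step_arm", "body": {
  "series": [
    [0.85,0.187,-0.032,0.064,0],
    [0.85,0.187,-0.032,0.064,0],
    [0.85,0.187,-0.032,0.064,0],
    [0.85,0.187,-0.032,0.264,0],
    [0.85,0.187,-0.032,0.434,0],
    [0.85,0.187,-0.032,0.434,0],
    [0.85,0.187,-0.032,0.434,0]
  ]
}}

```text
t: 30.85
eef_pos: [662.8, -109.7, 157.2]
eef_rot: [-180.0, -0.1, -62.0]
wrist_force: [-0.3, -0.0, 0.5]
grip_width: 72.5
finger_force: 0.0
```

Run:
```python
from h import *
st(); s=snap('s7','scene')['frame']
print(px('s7',[663,-110,102]),px('s7',telemetry.sense()['eef_pos']))
cv2.imwrite('pics/c10.png',cv2.resize(s[205:295,250:370],None,fx=5,fy=5,interpolation=cv2.INTER_CUBIC))
```

```text
30.85 [ 662.8 -109.7  157.2] [-1.8e+02 -1.0e-01 -6.2e+01] F [-0.3 -0.   0.5] w 72.5 ff 0.0 q [  4.  30.  19.   0. -78.  24.]
[304.27329144 253.90588597] [303.93396435 241.94940141]
```

View pics/c10.png

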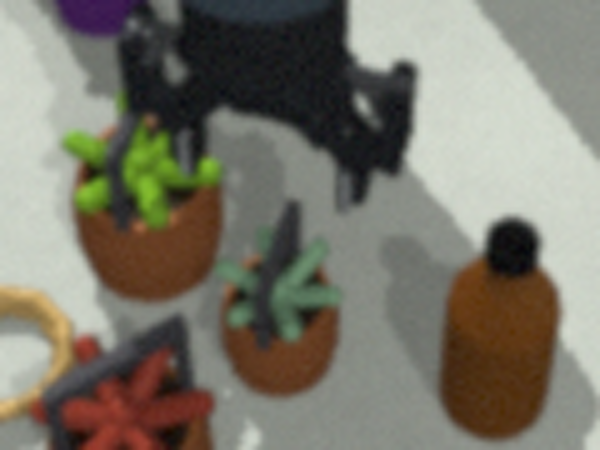

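Call:
{"method": "step_arm", "body": {
  "series": [
    [0.6,0,-0.024,0,0],
    [0.6,0,-0.024,0,0],
    [0.6,0,-0.024,0.1,0],
    [0.6,0,-0.024,0.2,0],
    [0.6,0,-0.024,0.29,0],
    [0.6,0,-0.024,0.366,0],
    [0.6,0,-0.024,0.366,0]
  ]
}}

```text
t: 31.6
eef_pos: [665.8, -107.8, 80.3]
eef_rot: [179.8, 0.1, -62.1]
wrist_force: [-0.6, 0.8, -0.6]
grip_width: 51.3
finger_force: 0.0
```

Call:
{"method": "step_arm", "body": {
  "series": [
    [0,0,0,0,0],
    [0,0,0,0,0],
    [0,0,0,0,0],
    [0,0,0,0,0],
    [0,0,0,0,0],
    [0,0,0,0,0]
  ]
}}

```text
t: 32.2
eef_pos: [667.0, -108.5, 83.4]
eef_rot: [-180.0, -0.1, -62.1]
wrist_force: [-3.6, -0.3, 5.9]
grip_width: 6.8
finger_force: 59.5
```

Run:
```python
from h import *
st()
p=telemetry.sense()['eef_pos']; yw=telemetry.sense()['eef_rot'][2]
t=fr(np.array([8,92,0.]),F); print(t)
plan([(*p[:2],320,yw,0,35,0),(600,80,320,-106,0,40,0),(t[0],t[1],320,-106,0,45,2),(t[0],t[1],140,-106,0,40,2)],start=(*p,yw))
```

```text
32.2 [ 667.  -108.5   83.4] [-1.80e+02 -1.00e-01 -6.21e+01] F [-3.6 -0.3  5.9] w 6.8 ff 59.5 q [  4.  33.  12.   0. -69.  24.]
[545.70123566 269.40342624   0.        ]
[[0,0,0,-0.169,0],[0,0,0,-0.338,0],[0,0,0,-0.507,0],[0,0,0,-0.676,0],[0,0,0,-0.845,0]]
[[0,0,0,-0.169,0],[0,0,0,-0.338,0],[0,-0.165,-0.024,-0.338,0.041],[0,-0.33,-0.048,-0.338,0.081],[0,-0.495,-0.073,-0.338,0.122],[0,-0.66,-0.097,-0.338,0.163],[0,-0.825,-0.121,-0.338,0.203],[0,-0.99,-0.145,-0.338,0.244]]
[[0,-0.167,0.104,0,0],[0,-0.334,0.209,0,0],[0,-0.501,0.313,0,0],[0,-0.668,0.418,0,0],[0,-0.835,0.522,0,0],[0,-0.835,0.522,0,0],[0,-0.835,0.522,0,0],[0,-0.835,0.522,0.18,0]]
[[0,0,0,0.18,0],[0,0,0,0.36,0],[0,0,0,0.54,0],[0,0,0,0.72,0],[0,0,0,0.72,0],[0,0,0,0.72,0]]
end [545.7 269.4 140. ] -106
```

Call:
{"method": "step_arm", "body": {
  "series": [
    [0,0,0,-0.169,0],
    [0,0,0,-0.338,0],
    [0,0,0,-0.507,0],
    [0,0,0,-0.676,0],
    [0,0,0,-0.845,0]
  ]
}}

```text
t: 32.7
eef_pos: [666.5, -107.6, 251.8]
eef_rot: [180.0, 0.1, -62.1]
wrist_force: [1.1, -0.5, -1.8]
grip_width: 6.7
finger_force: 58.9
```

Call:
{"method": "step_arm", "body": {
  "series": [
    [0,0,0,-0.169,0],
    [0,0,0,-0.338,0],
    [0,-0.165,-0.024,-0.338,0.041],
    [0,-0.33,-0.048,-0.338,0.081],
    [0,-0.495,-0.073,-0.338,0.122],
    [0,-0.66,-0.097,-0.338,0.163],
    [0,-0.825,-0.121,-0.338,0.203],
    [0,-0.99,-0.145,-0.338,0.244]
  ]
}}

```text
t: 33.5
eef_pos: [599.0, 82.2, 318.1]
eef_rot: [179.9, 0.0, -106.3]
wrist_force: [0.7, -0.3, -1.8]
grip_width: 7.0
finger_force: 58.9
```

Call:
{"method": "step_arm", "body": {
  "series": [
    [0,-0.167,0.104,0,0],
    [0,-0.334,0.209,0,0],
    [0,-0.501,0.313,0,0],
    [0,-0.668,0.418,0,0],
    [0,-0.835,0.522,0,0],
    [0,-0.835,0.522,0,0],
    [0,-0.835,0.522,0,0],
    [0,-0.835,0.522,0.18,0]
  ]
}}

```text
t: 34.3
eef_pos: [547.9, 270.2, 287.2]
eef_rot: [-179.6, 0.4, -106.0]
wrist_force: [1.4, 0.5, -1.6]
grip_width: 7.0
finger_force: 59.0
```

Call:
{"method": "step_arm", "body": {
  "series": [
    [0,0,0,0.18,0],
    [0,0,0,0.36,0],
    [0,0,0,0.54,0],
    [0,0,0,0.72,0],
    [0,0,0,0.72,0],
    [0,0,0,0.72,0]
  ]
}}

```text
t: 34.9
eef_pos: [546.1, 268.9, 139.5]
eef_rot: [-180.0, -0.0, -106.1]
wrist_force: [1.1, 0.5, -0.9]
grip_width: 6.7
finger_force: 59.0
```

Run:
```python
from h import *
st()
e=(545.7,269.4,140,-106)
# retreat: back to near side, clear of views
plan([(*e[:2],96.5,-106,0,20,1),(*e[:2],96.5,-106,.55,20,3),(*e[:2],330,-106,.55,45,0),(390,60,340,-60,0,45,1)],start=e)
```

```text
34.9 [546.1 268.9 139.5] [-180.    -0.  -106.1] F [ 1.1  0.5 -0.9] w 6.7 ff 59.0 q [ 41.  24.   5.   0. -72. -57.]
[[0,0,0,0.072,0],[0,0,0,0.145,0],[0,0,0,0.218,0],[0,0,0,0.218,0],[0.55,0,0,0.218,0],[0.55,0,0,0.218,0],[0.55,0,0,0.218,0],[0.55,0,0,0.218,0]]
[[0.55,0,0,-0.195,0],[0.55,0,0,-0.389,0],[0.55,0,0,-0.584,0],[0.55,0,0,-0.778,0],[0.55,0,0,-0.973,0]]
[[0.55,0,0,-0.195,0],[0,0.204,0.077,-0.203,-0.043],[0,0.407,0.153,-0.211,-0.085],[0,0.611,0.23,-0.22,-0.128],[0,0.814,0.306,-0.228,-0.17]]
[[0,0.136,0.17,-0.008,-0.043],[0,0.272,0.339,-0.017,-0.085],[0,0.272,0.339,-0.017,-0.085]]
end [390.  60. 340.] -60
```

Call:
{"method": "step_arm", "body": {
  "series": [
    [0,0,0,0.072,0],
    [0,0,0,0.145,0],
    [0,0,0,0.218,0],
    [0,0,0,0.218,0],
    [0.55,0,0,0.218,0],
    [0.55,0,0,0.218,0],
    [0.55,0,0,0.218,0],
    [0.55,0,0,0.218,0]
  ]
}}

```text
t: 35.7
eef_pos: [545.9, 270.1, 96.2]
eef_rot: [-179.9, 0.1, -106.0]
wrist_force: [-0.9, -0.2, 1.3]
grip_width: 47.0
finger_force: 0.0
```

Call:
{"method": "step_arm", "body": {
  "series": [
    [0.55,0,0,-0.195,0],
    [0.55,0,0,-0.389,0],
    [0.55,0,0,-0.584,0],
    [0.55,0,0,-0.778,0],
    [0.55,0,0,-0.973,0]
  ]
}}

```text
t: 36.2
eef_pos: [545.2, 269.6, 291.9]
eef_rot: [-180.0, 0.0, -106.0]
wrist_force: [1.2, -0.2, -0.5]
grip_width: 46.6
finger_force: 0.0
```

Call:
{"method": "step_arm", "body": {
  "series": [
    [0.55,0,0,-0.195,0],
    [0,0.204,0.077,-0.203,-0.043],
    [0,0.407,0.153,-0.211,-0.085],
    [0,0.611,0.23,-0.22,-0.128],
    [0,0.814,0.306,-0.228,-0.17]
  ]
}}

```text
t: 36.7
eef_pos: [440.6, 128.9, 335.7]
eef_rot: [-179.9, 0.0, -75.1]
wrist_force: [-0.7, -0.2, 0.6]
grip_width: -0.1
finger_force: 0.0
```

Call:
{"method": "step_arm", "body": {
  "series": [
    [0,0.136,0.17,-0.008,-0.043],
    [0,0.272,0.339,-0.017,-0.085],
    [0,0.272,0.339,-0.017,-0.085]
  ]
}}

```text
t: 37.0
eef_pos: [387.7, 57.5, 341.2]
eef_rot: [-179.7, -0.1, -60.0]
wrist_force: [1.1, 0.7, 1.2]
grip_width: -0.2
finger_force: 0.0
```

Run:
```python
from h import *
st(); s=snap('s8','scene')['frame']; t=snap('t8','top')['frame']
s6=cv2.imread('pics/s4.png')
for n,(u,v) in dict(white=(192,292),big1=(276,293),big2=(278,247),ring=(250,276),mister=(350,270)).items():
    r=cv2.matchTemplate(s[v-40:v+40,u-40:u+40],s6[v-15:v+15,u-15:u+15],cv2.TM_CCOEFF_NORMED); _,m,_,l=cv2.minMaxLoc(r); print(n,round(m,2),np.array(l)-25)
f=lambda im,x,y,w=120:cv2.resize(im[y:y+w*3//4,x:x+w],(400,300),interpolation=cv2.INTER_CUBIC)
cv2.imwrite('pics/c11.png',np.vstack([np.hstack([f(s,290,85,130),f(t,120,190,170)]),np.hstack([f(s,160,200,200),f(t,305,130,170)])]))
```

```text
37.0 [387.7  57.5 341.2] [-1.797e+02 -1.000e-01 -6.000e+01] F [1.1 0.7 1.2] w -0.2 ff 0.0 q [ 32.  -5.   1.   0. -95.  -2.]
white 1.0 [0 0]
big1 0.82 [ 0 -1]
big2 0.96 [0 0]
ring 0.92 [0 0]
mister 0.98 [0 0]
```

View pics/c11.png

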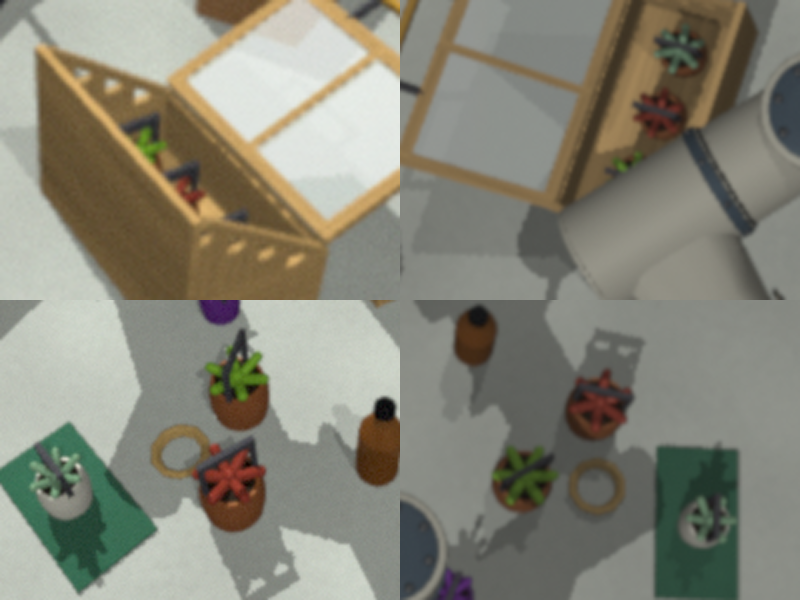

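Run:
```python
from h import *
plan([(400,220,400,-16.6,.5,48,0),(420,400,390,-16.6,.5,48,0),(523.8,610.3,300,-16.6,.5,45,1),(523.8,610.3,188,-16.6,.5,30,1)])
```

```text
[[0.5,-0.111,-0.074,-0.05,-0.04],[0.5,-0.223,-0.148,-0.101,-0.081],[0.5,-0.334,-0.222,-0.151,-0.121],[0.5,-0.445,-0.296,-0.201,-0.161],[0.5,-0.557,-0.37,-0.251,-0.202],[0.5,-0.668,-0.443,-0.302,-0.242],[0.5,-0.851,-0.577,-0.289,-0.242]]
[[0.5,-0.04,-0.223,0.012,0],[0.5,-0.081,-0.446,0.025,0],[0.5,-0.121,-0.668,0.037,0],[0.5,-0.088,-0.861,0.112,0]]
[[0.5,0.033,-0.193,0.075,0],[0.5,0.066,-0.385,0.15,0],[0.5,0.098,-0.578,0.225,0],[0.5,0.131,-0.771,0.3,0],[0.5,0.164,-0.963,0.375,0],[0.5,0.164,-0.963,0.375,0],[0.5,0.164,-0.963,0.515,0],[0.5,0.164,-0.963,0.655,0]]
[[0.5,0,0,0.14,0],[0.5,0,0,0.28,0],[0.5,0,0,0.28,0]]
end [523.8 610.3 188. ] -16.6
```

Call:
{"method": "step_arm", "body": {
  "series": [
    [0.5,-0.111,-0.074,-0.05,-0.04],
    [0.5,-0.223,-0.148,-0.101,-0.081],
    [0.5,-0.334,-0.222,-0.151,-0.121],
    [0.5,-0.445,-0.296,-0.201,-0.161],
    [0.5,-0.557,-0.37,-0.251,-0.202],
    [0.5,-0.668,-0.443,-0.302,-0.242],
    [0.5,-0.851,-0.577,-0.289,-0.242]
  ]
}}

```text
t: 37.8
eef_pos: [405.8, 267.0, 398.7]
eef_rot: [-179.8, -0.2, -16.4]
wrist_force: [0.9, -0.8, 0.6]
grip_width: 42.5
finger_force: 0.0
```

Call:
{"method": "step_arm", "body": {
  "series": [
    [0.5,-0.04,-0.223,0.012,0],
    [0.5,-0.081,-0.446,0.025,0],
    [0.5,-0.121,-0.668,0.037,0],
    [0.5,-0.088,-0.861,0.112,0]
  ]
}}

```text
t: 38.2
eef_pos: [436.7, 439.6, 374.3]
eef_rot: [-179.9, -0.0, -16.4]
wrist_force: [0.6, 0.4, 0.8]
grip_width: 42.4
finger_force: 0.0
```

Call:
{"method": "step_arm", "body": {
  "series": [
    [0.5,0.033,-0.193,0.075,0],
    [0.5,0.066,-0.385,0.15,0],
    [0.5,0.098,-0.578,0.225,0],
    [0.5,0.131,-0.771,0.3,0],
    [0.5,0.164,-0.963,0.375,0],
    [0.5,0.164,-0.963,0.375,0]
  ]
}}

```text
t: 38.8
eef_pos: [511.8, 602.8, 264.1]
eef_rot: [178.3, 0.5, -16.3]
wrist_force: [0.2, 3.2, -6.8]
grip_width: 42.7
finger_force: 0.0
```

Run:
```python
from h import *
st()
plan([(523.8,610.3,188,-16.6,.5,25,1)])
t=snap('t9','top')['frame']
```

```text
38.8 [511.8 602.8 264.1] [178.3   0.5 -16.3] F [ 0.2  3.2 -6.8] w 42.7 ff 0.0 q [  61.   56.   85.   -0. -120.   13.]
[[0.5,0.012,-0.013,0.095,0],[0.5,0.023,-0.026,0.19,0.001],[0.5,0.035,-0.04,0.285,0.001],[0.5,0.047,-0.053,0.38,0.001],[0.5,0.047,-0.053,0.38,0.001]]
end [523.8 610.3 188. ] -16.6
```

Call:
{"method": "step_arm", "body": {
  "series": [
    [0.5,0,0,0.1,0],
    [0.5,0,0,0.2,0],
    [0.5,0,0,0.2,0]
  ]
}}

```text
t: 39.15
eef_pos: [513.4, 599.9, 246.6]
eef_rot: [-179.7, -0.2, -16.5]
wrist_force: [-0.4, 0.4, -0.5]
grip_width: 42.6
finger_force: 0.0
```

Run:
```python
from h import *
st()
plan([(523.8,610.3,188,-16.6,.5,25,1)])
```

```text
39.15 [513.4 599.9 246.6] [-179.7   -0.2  -16.5] F [-0.4  0.4 -0.5] w 42.6 ff 0.0 q [  61.   48.   64.    0. -106.   13.]
[[0.5,0.012,-0.022,0.098,0],[0.5,0.023,-0.043,0.195,0],[0.5,0.035,-0.065,0.293,0],[0.5,0.035,-0.065,0.293,0]]
end [523.8 610.3 188. ] -16.6
```

Call:
{"method": "step_arm", "body": {
  "series": [
    [0.5,0.035,-0.065,0.1,0],
    [0.5,0.035,-0.065,0.2,0],
    [0.5,0.035,-0.065,0.293,0],
    [0.5,0.035,-0.065,0.293,0]
  ]
}}

```text
t: 39.55
eef_pos: [525.7, 612.5, 191.1]
eef_rot: [-179.4, -0.3, -16.6]
wrist_force: [-0.5, 0.6, 0.2]
grip_width: 42.4
finger_force: 0.0
```

Run:
```python
from h import *
st()
```

```text
39.55 [525.7 612.5 191.1] [-179.4   -0.3  -16.6] F [-0.5  0.6  0.2] w 42.4 ff 0.0 q [ 60.  49.  58.   0. -98.  13.]
```

Grip the bar.

Call:
{"method": "step_arm", "body": {
  "series": [
    [0,0,0.01,0.018,0],
    [0,0,0.01,0.018,0],
    [0,0,0.01,0.018,0],
    [0,0,0.01,0.018,0],
    [0,0,0.01,0.018,0],
    [0,0,0.01,0.018,0]
  ]
}}

```text
t: 40.15
eef_pos: [525.7, 609.9, 190.9]
eef_rot: [-179.2, -0.4, -16.6]
wrist_force: [-3.2, -3.2, 6.4]
grip_width: 11.6
finger_force: 59.0
```

Run:
```python
from h import *
st(); s=telemetry.sense(); p=s['eef_pos']
qs=np.linspace(2.11,-.02,37)[1:]; wp=[]
off0=p-fr(W(250,-30,2.11),F); off1=np.array([1.9,5.6,-13.9]); print(off0)
for i,q in enumerate(qs):
    a=min(1,i/8); wp.append((*(fr(W(250,-30,q),F)+off0*(1-a)+off1*a),-16.6,0,45,0))
plan(wp,start=(*p,-16.6))
```

```text
40.15 [525.7 609.9 190.9] [-179.2   -0.4  -16.6] F [-3.2 -3.2  6.4] w 11.6 ff 59.0 q [ 60.  48.  56.   0. -97.  13.]
[  6.81891167   2.66720236 -11.26700508]
[[0,0,0.032,-0.067,0],[0,-0.003,0.067,-0.129,0],[0,-0.007,0.106,-0.19,0],[0,-0.01,0.149,-0.248,0],[0,-0.014,0.195,-0.304,0],[0,-0.017,0.244,-0.357,0],[0,-0.021,0.297,-0.406,0],[0,-0.024,0.352,-0.452,0]]
[[0,-0.003,0.058,-0.043,0],[0,-0.003,0.12,-0.084,0],[0,-0.003,0.184,-0.121,0],[0,-0.003,0.249,-0.155,0],[0,-0.003,0.317,-0.184,0],[0,-0.003,0.387,-0.21,0],[0,-0.003,0.457,-0.231,0],[0,-0.003,0.529,-0.248,0]]
[[0,0,0.073,-0.013,0],[0,0,0.146,-0.021,0],[0,0,0.22,-0.025,0],[0,0,0.294,-0.025,0],[0,0,0.368,-0.02,0],[0,0,0.441,-0.011,0],[0,0,0.514,0.002,0],[0,0,0.586,0.02,0]]
[[0,0,0.071,0.022,0],[0,0,0.14,0.048,0],[0,0,0.207,0.078,0],[0,0,0.273,0.112,0],[0,0,0.337,0.15,0],[0,0,0.398,0.191,0],[0,0,0.457,0.236,0],[0,0,0.513,0.284,0]]
[[0,0,0.053,0.052,0],[0,0,0.103,0.106,0],[0,0,0.149,0.164,0],[0,0,0.192,0.224,0]]
end [396.6 195.1 225.4] -16.6
```

Call:
{"method": "step_arm", "body": {
  "series": [
    [0,0,0.032,-0.067,0],
    [0,-0.003,0.067,-0.129,0],
    [0,-0.007,0.106,-0.19,0],
    [0,-0.01,0.149,-0.248,0],
    [0,-0.014,0.195,-0.304,0],
    [0,-0.017,0.244,-0.357,0],
    [0,-0.021,0.297,-0.406,0],
    [0,-0.024,0.352,-0.452,0]
  ]
}}

```text
t: 40.95
eef_pos: [506.1, 547.2, 284.0]
eef_rot: [-178.0, -1.0, -16.7]
wrist_force: [19.3, 12.3, 8.3]
grip_width: 11.7
finger_force: 58.6
```

Run:
```python
from h import *
st()
```

```text
40.95 [506.1 547.2 284. ] [-178.    -1.   -16.7] F [19.3 12.3  8.3] w 11.7 ff 58.6 q [  59.   39.   51.    0. -101.   14.]
```

Call:
{"method": "step_arm", "body": {
  "series": [
    [0,-0.003,0.058,-0.043,0],
    [0,-0.003,0.12,-0.084,0],
    [0,-0.003,0.184,-0.121,0],
    [0,-0.003,0.249,-0.155,0],
    [0,-0.003,0.317,-0.184,0],
    [0,-0.003,0.387,-0.21,0],
    [0,-0.003,0.457,-0.231,0],
    [0,-0.003,0.529,-0.248,0]
  ]
}}

```text
t: 41.75
eef_pos: [475.2, 446.0, 339.0]
eef_rot: [-177.5, -1.3, -16.7]
wrist_force: [10.4, 12.2, 30.7]
grip_width: 11.1
finger_force: 64.7
```

Call:
{"method": "step_arm", "body": {
  "series": [
    [0,0,0.073,-0.013,0],
    [0,0,0.146,-0.021,0],
    [0,0,0.22,-0.025,0],
    [0,0,0.294,-0.025,0],
    [0,0,0.368,-0.02,0],
    [0,0,0.441,-0.011,0],
    [0,0,0.514,0.002,0],
    [0,0,0.586,0.02,0]
  ]
}}

```text
t: 42.55
eef_pos: [438.8, 328.8, 333.7]
eef_rot: [-178.2, -1.2, -16.6]
wrist_force: [-21.9, -3.5, 52.9]
grip_width: 11.2
finger_force: 74.2
```

Call:
{"method": "step_arm", "body": {
  "series": [
    [0,0,0.071,0.022,0],
    [0,0,0.14,0.048,0],
    [0,0,0.207,0.078,0],
    [0,0,0.273,0.112,0],
    [0,0,0.337,0.15,0],
    [0,0,0.398,0.191,0],
    [0,0,0.457,0.236,0],
    [0,0,0.513,0.284,0]
  ]
}}

```text
t: 43.35
eef_pos: [407.0, 224.7, 269.3]
eef_rot: [-179.6, -0.8, -16.7]
wrist_force: [-6.2, -21.1, 34.1]
grip_width: 11.1
finger_force: 77.5
```

Call:
{"method": "step_arm", "body": {
  "series": [
    [0,0,0.053,0.052,0],
    [0,0,0.103,0.106,0],
    [0,0,0.149,0.164,0],
    [0,0,0.192,0.224,0],
    [0,0,0.192,0.224,0]
  ]
}}

```text
t: 43.85
eef_pos: [402.4, 193.0, 225.7]
eef_rot: [-178.9, -1.4, -16.5]
wrist_force: [5.4, -13.2, 26.6]
grip_width: 11.5
finger_force: 90.4
```

Run:
```python
from h import *
st()
```

```text
43.85 [402.4 193.  225.7] [-178.9   -1.4  -16.5] F [  5.4 -13.2  26.6] w 11.5 ff 90.4 q [ 47.   2. -10.   1. -76.  27.]
```

Run:
```python
from h import *
p=telemetry.sense()['eef_pos']
plan([(*p,-16.6,.5,40,3),(*p[:2],290,-16.6,.5,35,0),(*p[:2],290,-16.6,0,40,3)])
```

```text
[[0.5,0,0,0,0.001],[0.5,0,0,0,0.001],[0.5,0,0,0,0.001],[0.5,0,0,0,0.001],[0.5,0,0,-0.161,0.001],[0.5,0,0,-0.321,0.001],[0,0,0,-0.321,0.001],[0,0,0,-0.321,0.001]]
[[0,0,0,0,0],[0,0,0,0,0]]
end [402.4 193.  290. ] -16.6
```

Call:
{"method": "step_arm", "body": {
  "series": [
    [0.5,0,0,0,0],
    [0.5,0,0,0,0],
    [0.5,0,0,0,0],
    [0.5,0,0,0,0]
  ]
}}

```text
t: 44.25
eef_pos: [396.0, 195.2, 216.9]
eef_rot: [-179.3, -0.3, -16.5]
wrist_force: [-0.1, -0.8, 0.1]
grip_width: 42.6
finger_force: 0.0
```

Call:
{"method": "step_arm", "body": {
  "series": [
    [0.5,0,0,-0.15,0],
    [0.5,0,0,-0.33,0],
    [0,0,0,-0.33,0],
    [0,0,0,-0.33,0],
    [0,0,0,-0.33,0],
    [0,0,0,-0.33,0],
    [0,0,0,-0.33,0]
  ]
}}

```text
t: 44.95
eef_pos: [395.4, 194.1, 282.5]
eef_rot: [-179.4, -0.3, -16.5]
wrist_force: [-0.4, -0.1, 0.1]
grip_width: 0.1
finger_force: 0.0
```

Run:
```python
from h import *
st(); p=telemetry.sense()['eef_pos']
print(R.from_euler('z',-F[2]).as_matrix()@(p-[F[0],F[1],0]))
s=snap('s10','scene')['frame']; a=cv2.imread('pics/scene0.png')
for n,(u,v) in dict(br1=(335,133),br2=(315,109),glassedge=(352,154),base=(350,190),top=(362,128)).items():
    r=cv2.matchTemplate(s[v-20:v+20,u-20:u+20],a[v-8:v+8,u-8:u+8],cv2.TM_CCOEFF_NORMED); _,m,_,l=cv2.minMaxLoc(r); print(n,round(m,2),np.array(l)-12)
```

```text
44.95 [395.4 194.1 282.5] [-179.4   -0.3  -16.5] F [-0.4 -0.1  0.1] w 0.1 ff 0.0 q [ 47.   1.  -3.  -0. -86.  27.]
[122.99431648 -30.6476572  282.47959959]
br1 0.86 [-1  2]
br2 0.73 [-1  2]
glassedge 0.79 [ 2 -2]
base 0.96 [0 0]
top 0.95 [1 1]
```

Call:
{"method": "step_arm", "body": {
  "series": [
    [0,0,0,0.06,0],
    [0,0,0,0.12,0],
    [0,0,0,0.15,0],
    [0,0,0,0.165,0]
  ]
}}

```text
t: 45.4
eef_pos: [395.4, 194.2, 250.2]
eef_rot: [-179.4, -0.3, -16.5]
wrist_force: [-8.7, -1.0, 16.3]
grip_width: 0.2
finger_force: 7.9
```

Call:
{"method": "step_arm", "body": {
  "series": [
    [0,0,0,0.02,0],
    [0,0,0,0.03,0],
    [0,0,0,0.03,0]
  ]
}}

```text
t: 45.7
eef_pos: [395.5, 194.3, 249.8]
eef_rot: [-179.1, -0.5, -16.5]
wrist_force: [-18.7, -3.6, 34.7]
grip_width: 0.0
finger_force: 17.4
```

Call:
{"method": "step_arm", "body": {
  "series": [
    [0,0,0,-0.2,0],
    [0,0,0,-0.4,0],
    [0,-0.1,0.2,-0.5,0],
    [0,-0.2,0.4,-0.5,0],
    [0,-0.3,0.6,-0.5,0],
    [0,-0.35,0.7,-0.5,0],
    [0,-0.35,0.7,-0.5,0]
  ]
}}

```text
t: 46.4
eef_pos: [286.9, 77.8, 343.2]
eef_rot: [-179.1, -0.5, -16.6]
wrist_force: [0.5, 0.1, 0.9]
grip_width: -0.1
finger_force: 0.0
```

Run:
```python
from h import *
st(); s=snap('s11','scene')['frame']; t=snap('t11','top')['frame']
def cmp(im,ref,d,h=9,w=20):
    a=cv2.imread(ref)
    for n,p in d.items():
        u,v=np.int32(np.round(p)); r=cv2.matchTemplate(im[v-w:v+w,u-w:u+w],a[v-h:v+h,u-h:u+h],cv2.TM_CCOEFF_NORMED); _,m,_,l=cv2.minMaxLoc(r); print(n,round(m,2),np.array(l)-(w-h))
cmp(s,'pics/s8.png',dict(white=(192,292),big1=(276,315),big2=(278,247),ring=(250,276),mister=(350,270)),14,30)
c={n:fr(np.array([x,y,90.]),F) for n,x,y in (('B',5,-92),('C',8,0),('A',8,92))}
cmp(t,'pics/t8.png',{n:px('t11',p) for n,p in c.items()})
# colour centroids of plants through the glass, top view: green(B), red(C)
hsv=cv2.cvtColor(t,cv2.COLOR_BGR2HSV)
for n,p in c.items():
    u,v=np.int32(px('t11',p)); k=hsv[v-16:v+16,u-16:u+16]
    H,S=k[...,0].astype(int),k[...,1]
    m={'B':(H>35)&(H<70)&(S>90),'C':((H<8)|(H>170))&(S>60),'A':(H>60)&(H<100)&(S>25)}[n]
    ys,xs=np.nonzero(m); print(n,m.sum(),(xs.mean()-16,ys.mean()-16) if m.any() else None)
cmp(s,'pics/scene0.png',dict(br1=(335,133),br2=(315,109)),8,20)
```

```text
46.4 [286.9  77.8 343.2] [-179.1   -0.5  -16.6] F [0.5 0.1 0.9] w -0.1 ff 0.0 q [ 46. -17.  -8.   0. -97.  27.]
white 0.96 [0 0]
big1 1.0 [0 0]
big2 0.94 [0 0]
ring 0.99 [0 0]
mister 0.94 [0 0]
B 0.45 [2 8]
C 0.35 [-2 -5]
A 0.87 [0 0]
B 0 None
C 0 None
A 0 None
br1 0.87 [-1  2]
br2 0.88 [-1  2]
```

Run:
```python
from h import *
t=cv2.imread('pics/t11.png'); g=lambda im:cv2.GaussianBlur(im,(0,0),.8)
for n,x,y,ref in (('B',5,-92,'t5'),('C',8,0,'t8'),('A',8,92,'t8')):
    u,v=np.int32(np.round(px('t11',fr(np.array([x,y,90.]),F)))); a=cv2.imread(f'pics/{ref}.png')
    for ch in (0,1,2):
        r=cv2.matchTemplate(g(t[v-18:v+18,u-18:u+18,ch]),g(a[v-8:v+8,u-8:u+8,ch]),cv2.TM_CCOEFF_NORMED); _,m,_,l=cv2.minMaxLoc(r); print(n,(u,v),ch,round(m,2),np.array(l)-10,'at0',round(float(r[10,10]),2))
    k=t[v-10:v+11:5,u-10:u+11:5]; print(k.sum(2).tolist())
```

```text
B (np.int32(218), np.int32(265)) 0 0.77 [1 0] at0 0.76
B (np.int32(218), np.int32(265)) 1 0.75 [0 0] at0 0.75
B (np.int32(218), np.int32(265)) 2 0.69 [-5 -8] at0 0.63
[[360, 355, 348, 342, 354], [347, 338, 323, 313, 328], [350, 330, 327, 331, 327], [356, 320, 330, 337, 326], [354, 355, 332, 335, 352]]
C (np.int32(228), np.int32(237)) 0 0.44 [-3 -6] at0 -0.33
C (np.int32(228), np.int32(237)) 1 0.57 [-1 -1] at0 0.56
C (np.int32(228), np.int32(237)) 2 0.57 [-5 -2] at0 0.49
[[361, 358, 352, 338, 353], [310, 322, 314, 318, 331], [352, 317, 293, 293, 307], [357, 326, 324, 326, 325], [355, 352, 330, 328, 333]]
A (np.int32(237), np.int32(209)) 0 0.79 [0 0] at0 0.79
A (np.int32(237), np.int32(209)) 1 0.8 [0 0] at0 0.8
A (np.int32(237), np.int32(209)) 2 0.88 [0 0] at0 0.88
[[360, 359, 353, 354, 349], [357, 349, 321, 335, 347], [355, 319, 326, 329, 341], [357, 327, 345, 345, 321], [355, 348, 339, 328, 326]]
```

```bash
python3 -c "
from h import *
print(ticket.hand_in())"
```

```text
the job is handed in; nothing more can be done
None
```

I've handed the job in: the one white pot stands on the mat, all three small brown pots are in the frame, and the front is shut. The big pots, ring and spray bottle haven't moved. My last check on the pots was by image matching through the glass. It was clear for two, but weaker for the middle one because the centre bar hides part of it; I got no verdict back after handing in.

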